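# Set out the coffee samples in their matching docks

### The job

Set up the coffee tasting table: stand the round tin, the square tin, the oblong tin and the sample tube with the T-shaped stopper each in the pale wooden dock whose recess matches its shape and size (the tube goes in the smallest round one), in any order. Each must stand upright on the floor of its recess, right way up and let go; do not tip them over on the way, and leave the flat-topped tubes standing in the rack.

Things in the scene. Friction and masses are not known exactly. Their poses are not given: they have to be found in the camera images.
- tin_round: Plain round metal tin with a flat metal lid, diameter 56 mm, 80 mm high, 175 to 350 g, loose, standing on the table. Origin: centre of its underside; z up along its axis.
- tin_square: Plain square metal tin with a flat metal lid, 46 x 46 mm, 80 mm high, 175 to 350 g, loose, standing on the table. Origin: centre of its underside; z up, x and y square to its sides. Turned up to 0.5 rad.
- tin_oblong: Plain oblong (rectangular) metal tin with a flat metal lid, 70 mm along its x by 34 mm along its y, 80 mm high, 175 to 350 g, loose, standing on the table. Origin: centre of its underside; z up. Turned up to 0.5 rad.
- tube_t: Slim metal tube, diameter 24 mm, 105 long, cork disc to 113, then a wooden T-bar 44 long (along y) x 10 mm, top at 126; 50 to 100 g, loose. Origin: centre of its flat foot; z up. Starts in one of the 3 middle wells of a one-row rack, a flat-topped tube 42 mm off on either side; the row runs along its y (turned up to 0.25 rad), so fingers have room only on its +x and -x sides.
- tube_plain_a: Neighbour in the rack, stays there: same tube, flat cork disc on top, no T-bar, 113 mm high, loose. Origin: centre of its foot; z up. Rack: fixed wooden block 50 x 218 x 40 mm, five wells 42 mm apart, 30 mm deep, 3 mm wider than the tubes, well floor 10 mm above the table. The tubes in its two end wells look the same and are stuck fast.
- tube_plain_b: Second neighbour in the rack, stays there: exactly like tube_plain_a, loose in its well. Origin: centre of its foot; z up.
- dock_round: Fixed dock of pale wood with a cork floor, a round ring of outer diameter 88 mm with a round recess of 72 mm, for the round tin with about 8 mm of play all round. Rim 14 mm above the table, recess floor 4 mm above the table (10 mm deep), walls 8 mm thick. Origin: centre of its underside, on the table; z up. Anywhere on the table among the tins, turned up to 0.4 rad.
- dock_square: Fixed dock of pale wood with a cork floor, a square tray 78 x 78 mm with a square recess of 62 x 62 mm, for the square tin with about 8 mm of play all round. Rim 14 mm above the table, recess floor 4 mm above the table (10 mm deep), walls 8 mm thick. Origin: centre of its underside, on the table; z up, x and y square to its sides. Anywhere on the table among the tins, turned up to 0.4 rad.
- dock_oblong: Fixed dock of pale wood with a cork floor, an oblong tray 102 mm along its x by 66 mm along its y with a recess of 86 x 50 mm, for the oblong tin with about 8 mm of play all round. Rim 14 mm above the table, recess floor 4 mm above the table (10 mm deep), walls 8 mm thick. Origin: centre of its underside, on the table; z up. Anywhere on the table among the tins, turned up to 0.4 rad.
- dock_tube: Fixed dock of pale wood with a cork floor, a small round ring of outer diameter 56 mm with a round recess of 40 mm, for the T-stoppered tube with about 8 mm of play all round. Rim 14 mm above the table, recess floor 4 mm above the table (10 mm deep), walls 8 mm thick. Origin: centre of its underside, on the table; z up. Anywhere on the table among the tins, turned up to 0.4 rad.
There are look-alikes about, which are no part of the job. What is shaped like the tube_t but blue or green is not meant.

How it is judged (in metres and radians):
At the end, for the whole second after the job is handed in: Each tin and the T-stoppered tube: within 14 mm of its matching dock's centre, on the recess floor (underside under 8 mm above the dock's), upright within 0.1 rad, at rest, released. Both loose flat-topped tubes within 20 mm of their start, upright within 0.15 rad (horizontal distance between tin_round and dock_round below 0.014 m and z of tin_round in the frame of dock_round between 0 and 0.008 m and angle between each of tin_round, tin_square, tin_oblong, tube_t's own z axis and vertical below 0.1 rad and linear speed of each of tin_round, tin_square, tin_oblong, tube_t below 0.02 m/s and angular speed of each of tin_round, tin_square, tin_oblong, tube_t below 0.5 rad/s and horizontal distance between tin_square and dock_square below 0.014 m and z of tin_square in the frame of dock_square between 0 and 0.008 m and horizontal distance between tin_oblong and dock_oblong below 0.014 m and z of tin_oblong in the frame of dock_oblong between 0 and 0.008 m and horizontal distance between tube_t and dock_tube below 0.014 m and z of tube_t in the frame of dock_tube between 0 and 0.008 m and distance of each of tube_plain_a, tube_plain_b from where it was at the start of the episode below 0.02 m and angle between each of tube_plain_a, tube_plain_b's own z axis and vertical below 0.15 rad); the robot touches nothing.
It fails at once if one of the tins or the T-stoppered tube is tipped more than 45 degrees (angle between any of tin_round, tin_square, tin_oblong, tube_t's own z axis and vertical above 0.785 rad).
It fails at once if a flat-topped tube is moved more than 20 mm from its start (distance of any of tube_plain_a, tube_plain_b from where it was at the start of the episode above 0.02 m).
It also fails if it takes over 136 s, if anything falls off the work surface, if the arm or the gripper's body presses on something with over 40 N, if the wrist force passes 120 N, or if a joint passes its speed limit or range.

### The arm

A 6-joint arm with a two-finger parallel gripper is mounted at the origin on the work surface. World frame = base frame: x ahead of the robot, y to its left, z up, the work surface at z = 0. Lengths are in mm, angles in rad, forces in N, time in s.
With the tool pointing down it reaches from about 400 to 925 mm from the base axis. Payload 12.5 kg.
Tool frame: the origin (TCP) lies on the mounting face of the last link; the fingertips stand 190 mm ahead of it and the grasp point (between the pads) lies 171 mm ahead of it; x points along the fingers, y is the direction in which the jaws open and shut, and the axes are right-handed (so a half turn about x gives the same grasp; the last joint's range is limited). The gripper opens to 95 mm and grips with 3 to 60 N. Pads are 20 mm wide; open, the fingers measure 119 mm over their backs; the gripper's body (75 mm by 180 mm) begins 59 mm behind the grasp point.
Start: joints at [-1.431, 0.491, 1.559, -0, 1.092, -0.106], TCP at [152.103, -606.209, 404.761] pointing down, gripper open.
Joint ranges: [-3.1, 3.1], [-0.84, 2.19], [0.05, 2.79], [-1.13, 4.28], [0.06, 2.93], [-2.69, 2.69]. Speed limits (rad/s): [2.22, 2.22, 2.79, 3.14, 3.14, 3.14].

### API

Orientations are given as [roll, pitch, yaw] about the fixed x, y, z axes, in that order (R = Rz(yaw) Ry(pitch) Rx(roll)).
In Python, from cell import env, eyes gives the robot as it stands. The module is installed in compiled form; this text tells all that it offers.
- The arm moves only by the tool jog_arm, never from a script. Its argument "deltas" is one flat list of numbers, 7 for each row, row after row: the shift along the tool's x, y, z in mm, then the turn, a rotation vector about the tool's x, y, z in rad, then the opening, from 0 (shut) to 1 (fully open). A call has 1 to 10 rows; each row shifts and turns the pose as measured when the row begins, along the tool's axes as they then stand; what a row does not reach is not made up. A row lasts 1/8 s, in which the tool goes at most 62.5 mm and 10.7 degrees, less where a joint would pass 70% of its speed; a pose out of reach is approached as far as the arm can. A call is refused whole if a number of a shift passes 62.5 or a number of a turn 0.188, either way. A call with a gripper value outside its range is refused whole. The fingers move at their own pace and stop on an object; the grip force is fixed at half the most. Time passes only in rows, so rows that do not move let the fingers close. It gives the time, the measured TCP pose, the force and the opening at its end, in the units of the state.
- env.state(): the state, without advancing time (a new reading comes with each control period).
- eyes.read_camera(name): name is "side" or "top" or "wrist"; returns a dict with "image" (480x640x3 uint8, red, green, blue), "fovy" (degrees; the focal length in pixels is half the picture's height over the tangent of half this angle, whatever the lens; pixels are square), "cx", "cy" (the principal point, pixels), "dist" ([k1, k2, p1, p2, k3] as OpenCV has them; the pictures are not rectified), "world_from_camera" (4x4, takes a point from camera to world coordinates). Camera axes: x right, y up, looking along -z (the intrinsics and any distortion apply to the point x, -y, -z); pixel columns grow to the right and rows downward; lengths in mm; the calibration is good to about 2 mm. A picture is of the moment at which its call begins. There is no depth.
- env.job_done(): hands the job in, once; it reports no verdict.
The state is a dict: "t": time; "joints": joint angles; "qvel": joint speeds; "tau": joint torques, N m; "eef_pos": TCP position; "tcp_rot": TCP orientation; "ft_force": force on the tool from outside, world axes, zero at the start; "moment": the same for the moment, N m; "opening": opening from 0.0 (shut) to 1.0 (fully open).
Only numpy, scipy, OpenCV 4.12 (cv2) and the standard library are available. Lean on these libraries where they do the work, as an engineer would, in place of code of your own. Each camera call takes 0.05 s, during which the arm holds its last target.

## Working session

There is one attempt and no reset: what is moved stays moved. The work goes in short steps, Python scripts to look and compute and a tool call to move; the robot and the scene stay as the last step left them, time stands still between calls to the robot, and variables do not carry over. Pictures are saved under pics/ and viewed, and the job is handed in when it is done.

Besides the shell and the picture viewer there is one more tool, called after "Request:" by a JSON object that holds its "name" and its "arguments", one argument or row to a line. jog_arm: Moves the arm, as the interface text tells. Its arguments: {"type":"object","properties":{"deltas":{"type":"array","items":{"type":"number"}}},"required":["deltas"]}

```bash
mkdir -p pics
python3 - <<'E'
from cell import env, eyes
import cv2, numpy as np
print(env.state())
for n in ["side","top","wrist"]:
    r=eyes.read_camera(n)
    cv2.imwrite(f"pics/{n}0.png",r["image"][:,:,::-1])
    print(n,r["fovy"],r["cx"],r["cy"],r["dist"],np.round(r["world_from_camera"],3).tolist())
E
```

```text
{'t': 0.0, 'joints': array([-1.43060676e+00,  4.91561712e-01,  1.55946859e+00, -6.93328032e-06,
        1.09168469e+00, -1.05581813e-01]), 'qvel': array([-0.00100554,  0.00117474,  0.00048303,  0.00030662, -0.00080678,
        0.00060382]), 'tau': array([-6.21535200e-04, -6.12642717e+01, -2.58184147e+01,  6.93274965e-02,
        4.82105208e-02, -1.26317859e-04]), 'eef_pos': array([ 152.09271093, -606.17342472,  404.15369749]), 'tcp_rot': array([-1.67089943,  1.56967397,  1.7164678 ]), 'ft_force': array([ 0.82089064, -0.90541249, -0.27954374]), 'moment': array([ 0.03204835, -0.05278262,  0.00297977]), 'opening': 0.999227973848044}
side 57.617216179405524 318.0196733881103 235.93308821377929 [-0.08921496  0.          0.          0.          0.        ] [[-0.695, 0.439, -0.569, 36.956], [-0.719, -0.426, 0.549, 489.182], [-0.001, 0.791, 0.612, 600.743], [0.0, 0.0, 0.0, 1.0]]
top 45.917616740971965 312.0533019826383 229.85317351643823 [0.03081513 0.         0.         0.         0.        ] [[0.015, 0.983, -0.182, 361.56], [-1.0, 0.011, -0.021, -20.617], [-0.018, 0.183, 0.983, 1031.65], [0.0, 0.0, 0.0, 1.0]]
wrist 60.71616370791891 321.4387249556359 242.30824897604273 [0.01322206 0.         0.         0.         0.        ] [[0.243, 0.93, 0.274, 229.375], [-0.97, 0.234, 0.067, -587.312], [-0.002, -0.282, 0.959, 382.688], [0.0, 0.0, 0.0, 1.0]]
```

View pics/top0.png

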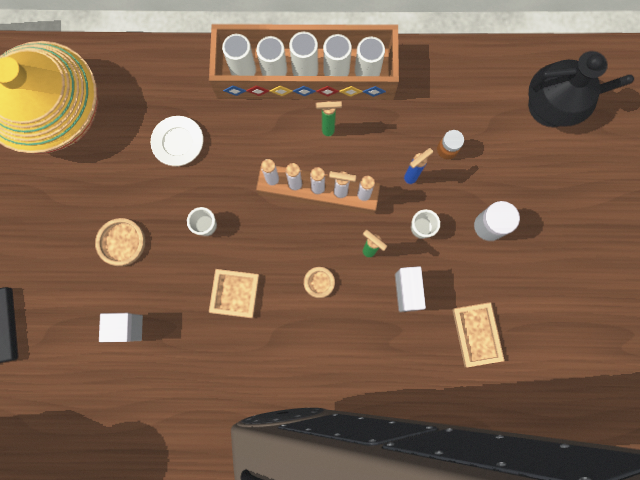

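View pics/side0.png

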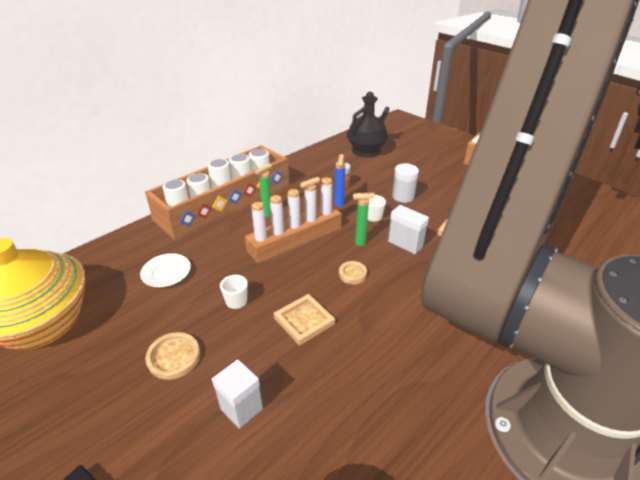

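View pics/wrist0.png

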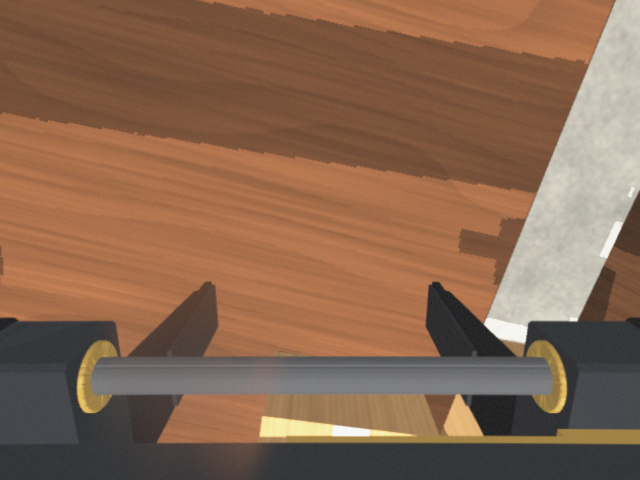

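The top view shows these, in pixels:
- **Tins:** round (500,218), square (120,328), oblong (411,290).
- **Docks:** round (120,242), square (235,293), tube (320,282), oblong (480,335).
- **T tube:** (342,180), in the second well from the right of the rack.

Next I measure them.

```bash
cat > h.py <<'E'
import numpy as np, cv2
def K(r):
    f=240/np.tan(np.radians(r["fovy"])/2); return np.array([[f,0,r["cx"]],[0,f,r["cy"]],[0,0,1.]])
def ray(r,px):
    n=cv2.undistortPoints(np.array(px,float).reshape(-1,1,2),K(r),np.array(r["dist"])).reshape(-1,2)
    T=np.array(r["world_from_camera"]); d=np.c_[n[:,0],-n[:,1],-np.ones(len(n))]@T[:3,:3].T
    return T[:3,3],d
def plane(r,px,z):
    o,d=ray(r,px); return o+d*((z-o[2])/d[:,2])[:,None]
def proj(r,P):
    T=np.linalg.inv(np.array(r["world_from_camera"])); p=np.atleast_2d(P)@T[:3,:3].T+T[:3,3]
    p=p*[1,-1,-1]
    return cv2.projectPoints(p,np.zeros(3),np.zeros(3),K(r),np.array(r["dist"]))[0].reshape(-1,2)
def rect(r,mask,z,round_=False):
    c=max(cv2.findContours(mask,cv2.RETR_EXTERNAL,cv2.CHAIN_APPROX_NONE)[0],key=cv2.contourArea).reshape(-1,2)
    w=plane(r,c,z)[:,:2].astype(np.float32)
    if round_: 
        (cx,cy),(a,b),t=cv2.fitEllipse(w); return round(cx,1),round(cy,1),round(a,1),round(b,1)
    (cx,cy),(a,b),t=cv2.minAreaRect(w); return round(cx,1),round(cy,1),round(a,1),round(b,1),round(t,1)
E
python3 - <<'E'
from cell import env, eyes
from h import *
r=eyes.read_camera("top"); im=r["image"]; hsv=cv2.cvtColor(im,cv2.COLOR_RGB2HSV)
def show(n,p): print(n,hsv[p[1],p[0]],im[p[1],p[0]])
for n,p in dict(lid=(500,218),lidside=(487,232),sq=(118,328),sqs=(135,328),ob=(411,290),obs=(400,290),dockrim=(216,290),cork=(235,293),corkr=(120,242),rimr=(98,242),table=(300,340),tbar=(342,177),tc=(318,174)).items(): show(n,p)
def win(m,c,h):
    o=np.zeros_like(m); o[c[1]-h:c[1]+h,c[0]-h:c[0]+h]=m[c[1]-h:c[1]+h,c[0]-h:c[0]+h]; return o
H,S,V=[hsv[...,i].astype(int) for i in range(3)]
lid=((S<40)&(V>215)).astype(np.uint8)*255
dock=((V>175)&(S>60)&(H>8)&(H<30)).astype(np.uint8)*255
cv2.imwrite("pics/m0.png",np.vstack([lid[180:390],dock[180:390]]))
for n,c,h,ro in [("round",(500,218),30,1),("square",(120,328),30,0),("oblong",(411,290),32,0)]:
    print("tin",n,rect(r,win(lid,c,h),80,ro))
for n,c,h,ro in [("round",(120,242),32,1),("square",(235,293),34,0),("oblong",(480,335),40,0),("tube",(320,282),22,1)]:
    print("dock",n,rect(r,win(dock,c,h),14,ro))
crop=im[150:220,250:390]; cv2.imwrite("pics/rack0.png",cv2.resize(crop[:,:,::-1],None,fx=5,fy=5,interpolation=cv2.INTER_CUBIC))
E
```

```text
lid [135   2 244] [243 242 244]
lidside [ 80   5 150] [147 150 149]
sq [150   1 245] [245 244 245]
sqs [120   7 108] [105 105 108]
ob [150   1 245] [245 244 245]
obs [ 90   3 160] [158 160 160]
dockrim [ 16  99 222] [222 182 136]
cork [ 17 102 239] [239 198 143]
corkr [ 18 104 238] [238 198 141]
rimr [ 15 100 217] [217 175 132]
table [ 11 126 123] [123  84  62]
tbar [ 20  89 239] [239 210 156]
tc [ 14 111 204] [204 157 115]
tin round (564.2, -323.1, 53.7, 54.5)
tin square (369.6, 327.2, 44.1, 46.0, 0.6)
tin oblong (441.4, -169.2, 70.6, 35.0, 5.1)
dock round (525.0, 353.6, 85.8, 86.3)
dock square (433.7, 140.3, 79.5, 79.5, 83.7)
dock oblong (367.6, -292.8, 103.3, 68.1, 11.0)
dock tube (455.6, -12.6, 54.0, 54.2)
```

View pics/m0.png

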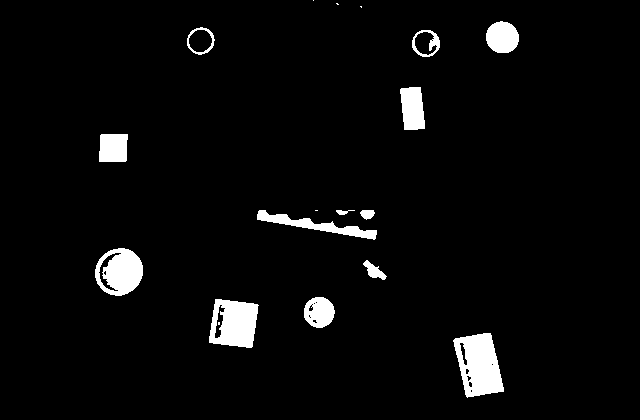

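View pics/rack0.png

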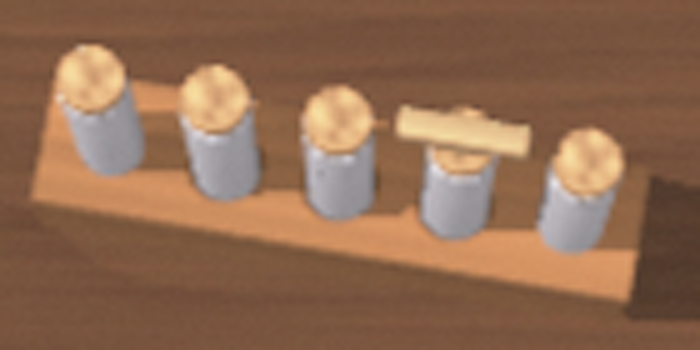

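```bash
cat >> h.py <<'E'
from scipy.spatial.transform import Rotation as Ro
def pose(s):
    R=Ro.from_euler('xyz',s["tcp_rot"]).as_matrix(); p=np.array(s["eef_pos"]); return R,p
def go(s,x,y,gz,yaw=None):
    """grasp point target; prints tool-frame rotvec to do first, then shift after rotation"""
    R,p=pose(s); 
    if yaw is None: Rt=R
    else:
        best=None
        for k in (0,1):
            a=yaw+k*np.pi; X=np.array([0,0,-1.]);Y=np.array([np.cos(a),np.sin(a),0]);M=np.c_[X,Y,np.cross(X,Y)]
            v=Ro.from_matrix(R.T@M).as_rotvec()
            print(" yaw opt",round(np.degrees(a)%360),"rotvec",np.round(v,3),"j6 now",round(s["joints"][5],2))
            if best is None or np.linalg.norm(v)<np.linalg.norm(best[0]): best=(v,M)
        Rt=best[1]
    t=np.array([x,y,gz])+np.array([0,0,171])
    g=p+R@[171,0,0]
    print(" grasp now",np.round(g,1),"jaw yaw deg",round(np.degrees(np.arctan2(R[1,1],R[0,1])),1),"down err",np.round(R[:2,0],3),"open",round(s["opening"],3),"t",round(s["t"],2),"F",np.round(s["ft_force"],1))
    print(" shift (tool after turn)",np.round(Rt.T@(t-p),1), "world",np.round(t-p,1))
E
python3 - <<'E'
from cell import env, eyes
from h import *
r=eyes.read_camera("top")
pts={"c1":(92/5+250,78/5+150),"c2":(215/5+250,98/5+150),"c3":(338/5+250,118/5+150),"c5":(588/5+250,161/5+150)}
for k,v in pts.items(): print(k,np.round(plane(r,[v],123)[0],1))
ends=[(250+400/5,150+122/5),(250+527/5,150+142/5)]
e=plane(r,ends,136);print("T ends",np.round(e,1),"mid",e.mean(0).round(1))
print("green near",plane(r,[(374,240)],126).round(0),"blue",plane(r,[(421,158)],126).round(0),"greenfar",plane(r,[(328,105)],126).round(0))
print("cupR",plane(r,[(425,223)],50).round(0))
go(env.state(),441.4,-169.2,66,np.radians(95.1))
E
```

```text
c1 [638.2  72.9 123. ]
c2 [631.7  31.7 123. ]
c3 [625.2  -9.3 123. ]
c5 [611.3 -92.2 123. ]
T ends [[620.3 -29.8 136. ]
 [613.9 -71.3 136. ]] mid [617.1 -50.6 136. ]
green near [[ 514. -102.  126.]] blue [[ 653. -180.  126.]] greenfar [[745. -25. 126.]]
cupR [[ 558. -198.   50.]]
 yaw opt 95 rotvec [-2.985e+00 -1.000e-03  0.000e+00] j6 now -0.11
 yaw opt 275 rotvec [0.157 0.    0.   ] j6 now -0.11
 grasp now [ 152.1 -606.1  233.5] jaw yaw deg -75.9 down err [-0.  0.] open 0.996 t 0.25 F [ 0.9 -0.1 -0. ]
 shift (tool after turn) [ 167.5 -409.6 -327. ] world [ 289.3  437.  -167.5]
```

Request:
{"name": "jog_arm", "arguments": {
  "deltas": [0,0,0,0.157,0,0,1,0,-45.5,-36.3,0,0,0,1,0,-45.5,-36.3,0,0,0,1,0,-45.5,-36.3,0,0,0,1,0,-45.5,-36.3,0,0,0,1,0,-45.5,-36.3,0,0,0,1,0,-45.5,-36.3,0,0,0,1,0,-45.5,-36.3,0,0,0,1,0,-45.5,-36.3,0,0,0,1,0,-45.5,-36.3,0,0,0,1]
}}

```text
t: 1.5
eef_pos: [450.0, -160.6, 404.2]
tcp_rot: [2.719, 1.569, -0.347]
ft_force: [0.9, -1.5, -0.6]
opening: 1.001
```

Run:
```python
from cell import env, eyes
from h import *
r=eyes.read_camera("wrist");cv2.imwrite("pics/w1.png",r["image"][:,:,::-1])
go(env.state(),441.4,-169.2,66,np.radians(-84.9))
```

```text
yaw opt 275 rotvec [-0.01  -0.003  0.   ] j6 now 1.02
 yaw opt 95 rotvec [3.132e+00 1.000e-03 5.000e-03] j6 now 1.02
 grasp now [ 452.8 -156.1  233.3] jaw yaw deg -85.5 down err [0.003 0.001] open 1.001 t 1.55 F [-1.5  3.2 -0.4]
 shift (tool after turn) [167.3  12.   12. ] world [ -10.9  -13.  -167.3]
```

View pics/w1.png

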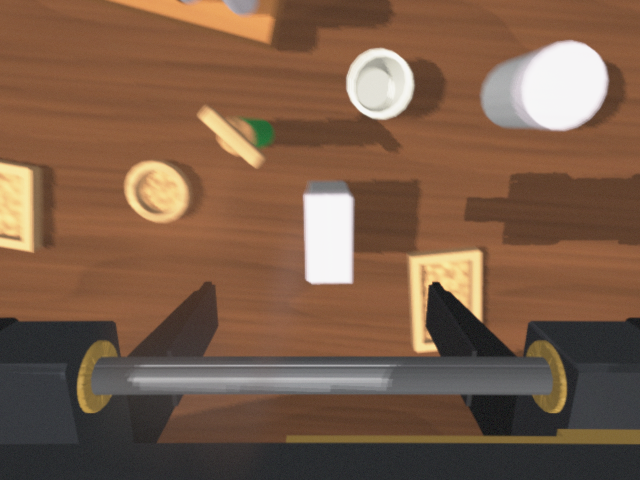

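The wrist view shows the oblong tin at (329,232), its dock at (446,300), the tube dock at (159,191) and the round tin at (565,85). I'll use it to cross-check the top-camera positions.

```bash
cat >> h.py <<'E'
def win(m,c,h):
    o=np.zeros_like(m); a,b=max(c[1]-h,0),max(c[0]-h,0); o[a:c[1]+h,b:c[0]+h]=m[a:c[1]+h,b:c[0]+h]; return o
def masks(r):
    hsv=cv2.cvtColor(r["image"],cv2.COLOR_RGB2HSV); H,S,V=[hsv[...,i].astype(int) for i in range(3)]
    return ((S<40)&(V>215)).astype(np.uint8)*255, ((V>165)&(S>60)&(H>8)&(H<30)).astype(np.uint8)*255
E
python3 - <<'E'
from cell import env, eyes
from h import *
r=eyes.read_camera("wrist"); lid,dock=masks(r)
print(rect(r,win(lid,(329,232),60),80), rect(r,win(lid,(565,85),60),80,1))
print(rect(r,win(dock,(446,300),60),14),rect(r,win(dock,(159,191),40),14,1))
go(env.state(),441.4,-169.2,66,np.radians(-84.9))
E
```

```text
(442.4, -169.4, 69.7, 34.0, 5.4) (564.0, -321.8, 54.8, 55.8)
(369.6, -290.9, 105.4, 69.0, 10.5) (456.0, -13.3, 54.8, 55.3)
 yaw opt 275 rotvec [-0.007 -0.002 -0.   ] j6 now 1.01
 yaw opt 95 rotvec [ 3.134e+00 -0.000e+00  3.000e-03] j6 now 1.01
 grasp now [ 451.4 -158.5  233.1] jaw yaw deg -85.3 down err [ 0.002 -0.   ] open 1.003 t 1.6 F [-0.1 -0.8 -0.5]
 shift (tool after turn) [167.1   9.8  10.6] world [  -9.6  -10.7 -167.1]
```

Request:
{"name": "jog_arm", "arguments": {
  "deltas": [0,10,10,-0.007,0,0,1,30,0,0,0,0,0,1,40,0,0,0,0,0,1,0,0,0,0,0,0,1,0,0,0,0,0,0,1]
}}

```text
t: 2.22
eef_pos: [438.7, -174.9, 334.4]
tcp_rot: [2.602, 1.567, -0.453]
ft_force: [0.4, 0.5, 0.2]
opening: 1.0
```

Run:
```python
from cell import env, eyes
from h import *
go(env.state(),442,-169.3,66,np.radians(-84.8))
```

```text
yaw opt 275 rotvec [-0.005 -0.003 -0.002] j6 now 0.97
 yaw opt 95 rotvec [ 3.137e+00 -3.000e-03  5.000e-03] j6 now 0.97
 grasp now [ 439.3 -175.2  163.4] jaw yaw deg -85.1 down err [ 0.004 -0.002] open 1.0 t 2.23 F [0.4 0.5 0.2]
 shift (tool after turn) [97.4 -5.2 -3.8] world [  3.3   5.6 -97.4]
```

Request:
{"name": "jog_arm", "arguments": {
  "deltas": [0,-5.2,-3.5,-0.005,0,0,1,0,0,0,0,0,0,1,40,0,0,0,0,0,1,35,0,0,0,0,0,1,22,0,0,0,0,0,1,0,0,0,0,0,0,1]
}}

```text
t: 2.98
eef_pos: [443.6, -170.1, 240.1]
tcp_rot: [2.557, 1.557, -0.492]
ft_force: [0.1, 0.7, 0.7]
opening: 1.0
```

Run:
```python
from cell import env, eyes
from h import *
go(env.state(),442,-169.3,66,np.radians(-84.8))
r=eyes.read_camera("wrist");cv2.imwrite("pics/w2.png",r["image"][:,:,::-1])
```

```text
yaw opt 275 rotvec [ 0.002 -0.012 -0.008] j6 now 0.97
 yaw opt 95 rotvec [-3.14   0.012 -0.019] j6 now 0.97
 grasp now [ 445.8 -171.2   69.1] jaw yaw deg -84.7 down err [ 0.013 -0.007] open 1.0 t 2.98 F [0.1 0.7 0.7]
 shift (tool after turn) [ 3.1 -0.9  1.6] world [-1.6  0.8 -3.1]
```

View pics/w2.png

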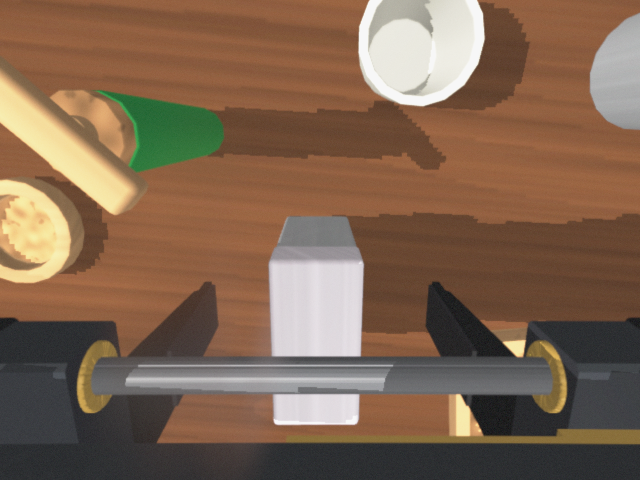

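Request:
{"name": "jog_arm", "arguments": {
  "deltas": [2,-0.9,1.6,0,-0.012,-0.008,1,0,0,0,0,0,0,0.25,0,0,0,0,0,0,0.25,0,0,0,0,0,0,0.25,0,0,0,0,0,0,0.25,0,0,0,0,0,0,0.25,0,0,0,0,0,0,0.25]
}}

```text
t: 3.9
eef_pos: [442.5, -169.4, 241.8]
tcp_rot: [2.547, 1.565, -0.502]
ft_force: [0.1, -0.0, 0.4]
opening: 0.425
```

Run:
```python
from cell import env, eyes
from h import *
go(env.state(),442,-169.3,66,np.radians(-84.8))
```

```text
yaw opt 275 rotvec [ 0.002 -0.005 -0.003] j6 now 0.97
 yaw opt 95 rotvec [-3.14   0.005 -0.007] j6 now 0.97
 grasp now [ 443.3 -169.9   70.8] jaw yaw deg -84.7 down err [ 0.005 -0.003] open 0.425 t 3.9 F [ 0.1 -0.   0.4]
 shift (tool after turn) [ 4.8 -0.2  0.4] world [-0.5  0.1 -4.8]
```

Request:
{"name": "jog_arm", "arguments": {
  "deltas": [3,0,0,0,-0.005,-0.003,0,0,0,0,0,0,0,0,0,0,0,0,0,0,0,0,0,0,0,0,0,0]
}}

```text
t: 4.4
eef_pos: [442.7, -169.3, 239.5]
tcp_rot: [2.866, 1.57, -0.183]
ft_force: [-0.5, 0.1, 3.2]
opening: 0.356
```

Run:
```python
from cell import env, eyes
from h import *
go(env.state(),442,-169.3,66,np.radians(-84.8))
```

```text
yaw opt 275 rotvec [ 0.002 -0.    -0.   ] j6 now 0.97
 yaw opt 95 rotvec [-3.14e+00  0.00e+00 -1.00e-03] j6 now 0.97
 grasp now [ 442.8 -169.3   68.5] jaw yaw deg -84.7 down err [ 0. -0.] open 0.356 t 4.4 F [-0.5  0.1  3.2]
 shift (tool after turn) [ 2.5 -0.   0.7] world [-0.7 -0.  -2.5]
```

Request:
{"name": "jog_arm", "arguments": {
  "deltas": [-15,0,0,0,0,0,0,-30,0,0,-0.05,0,0,0,0,0,0,-0.045,0,0,0,0,0,0,0,0,0,0]
}}

```text
t: 4.9
eef_pos: [442.4, -169.2, 284.3]
tcp_rot: [-0.698, 1.567, 2.633]
ft_force: [-0.1, -1.2, -2.4]
opening: 0.359
```

Run:
```python
from cell import env, eyes
from h import *
go(env.state(),368.6,-292,118,np.radians(-79.3))
```

```text
yaw opt 281 rotvec [0.003 0.003 0.002] j6 now 0.88
 yaw opt 101 rotvec [-3.139 -0.004  0.004] j6 now 0.88
 grasp now [ 441.8 -168.9  113.3] jaw yaw deg -79.1 down err [-0.003  0.002] open 0.359 t 4.9 F [-0.1 -1.2 -2.4]
 shift (tool after turn) [ -4.7 106.9  95.3] world [ -73.8 -122.8    4.7]
```

Request:
{"name": "jog_arm", "arguments": {
  "deltas": [-4,12,10,0,0.003,0.002,0,0,22,20,0,0,0,0,0,26,24,0,0,0,0,0,22,20,0,0,0,0,0,13,12,0,0,0,0,0,5,4,0,0,0,0,0,0,0,0,0,0,0,0,0,0,0,0,0,0]
}}

```text
t: 5.9
eef_pos: [368.1, -290.5, 286.9]
tcp_rot: [-0.949, 1.567, 2.376]
ft_force: [0.1, 0.5, -2.5]
opening: 0.358
```

Run:
```python
from cell import env, eyes
from h import *
go(env.state(),368.6,-292,73,np.radians(-79.3))
r=eyes.read_camera("top");cv2.imwrite("pics/t3.png",r["image"][:,:,::-1])
r=eyes.read_camera("side");cv2.imwrite("pics/s3.png",r["image"][:,:,::-1])
```

```text
yaw opt 281 rotvec [-0.003  0.002  0.003] j6 now 0.58
 yaw opt 101 rotvec [ 3.139e+00  4.000e-03 -3.000e-03] j6 now 0.58
 grasp now [ 367.7 -290.1  115.9] jaw yaw deg -79.5 down err [-0.002  0.002] open 0.358 t 5.9 F [ 0.1  0.5 -2.5]
 shift (tool after turn) [42.9  1.5 -0.2] world [  0.5  -1.5 -42.9]
```

View pics/t3.png

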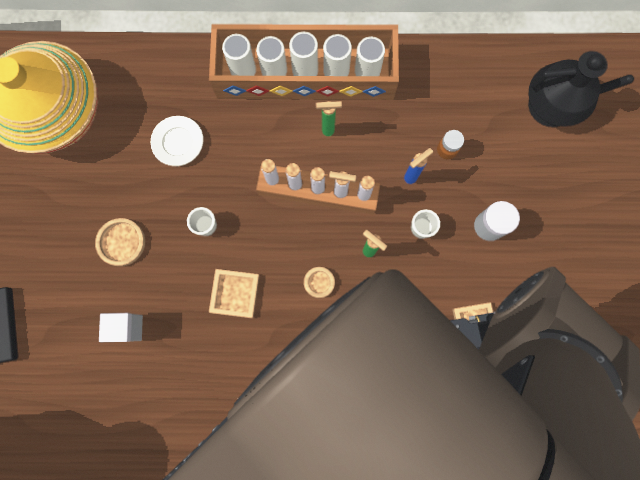

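The top view shows the gripper over the oblong dock, around (475,315), with everything else undisturbed. Lowering now.

Request:
{"name": "jog_arm", "arguments": {
  "deltas": [10,1.5,0,0,0.002,0.003,0,18,0,0,0,0,0,0,10,0,0,0,0,0,0,0,0,0,0,0,0,0]
}}

```text
t: 6.5
eef_pos: [369.2, -291.1, 246.7]
tcp_rot: [2.019, 1.57, -0.936]
ft_force: [-0.1, 0.2, -1.8]
opening: 0.352
```

Run:
```python
from cell import env, eyes
from h import *
go(env.state(),368.6,-292,72.5,np.radians(-79.3))
r=eyes.read_camera("wrist");cv2.imwrite("pics/w3.png",r["image"][:,:,::-1])
```

```text
yaw opt 281 rotvec [-0.    -0.    -0.001] j6 now 0.58
 yaw opt 101 rotvec [ 3.141e+00 -1.000e-03  1.000e-03] j6 now 0.58
 grasp now [ 369.3 -291.2   75.7] jaw yaw deg -79.3 down err [ 0.    -0.001] open 0.352 t 6.5 F [-0.1  0.2 -1.8]
 shift (tool after turn) [3.2 0.8 0.8] world [-0.6 -0.9 -3.2]
```

View pics/w3.png

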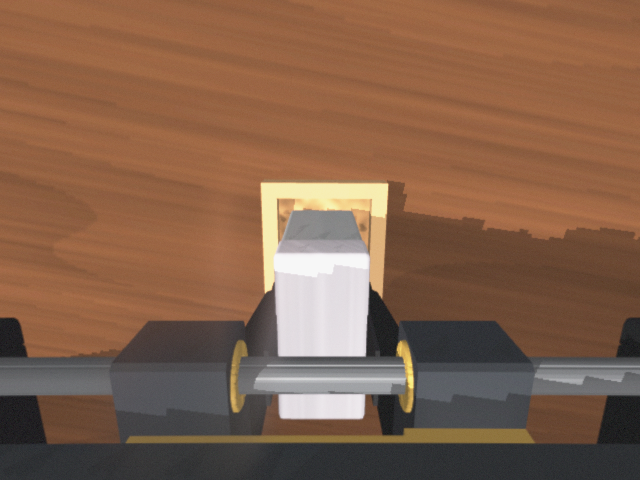

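The tin sits centred inside the dock rim at (325,240) with free margins. I'll lower the last 3 mm and release.

Request:
{"name": "jog_arm", "arguments": {
  "deltas": [2.5,0.5,0.5,0,0,0,0,2,0,0,0,0,0,0,0,0,0,0,0,0,0]
}}

```text
t: 6.92
eef_pos: [369.0, -291.9, 243.8]
tcp_rot: [2.118, 1.567, -0.837]
ft_force: [-0.2, 0.3, -2.4]
opening: 0.359
```

Run:
```python
from cell import env, eyes
from h import *
go(env.state(),368.6,-292,72.5)
```

```text
grasp now [ 369.4 -292.3   72.8] jaw yaw deg -79.3 down err [ 0.002 -0.003] open 0.359 t 6.92 F [-0.2  0.3 -2.4]
 shift (tool after turn) [0.3 0.1 0.4] world [-0.4 -0.1 -0.3]
```

Within about a millimetre of the floor. Easing down until there is contact.

Request:
{"name": "jog_arm", "arguments": {
  "deltas": [2,0,0,0,-0.003,0,0,1.5,0,0,0,0,0,0]
}}

```text
t: 7.18
eef_pos: [369.2, -291.6, 243.4]
tcp_rot: [1.719, 1.565, -1.237]
ft_force: [-6.2, 4.3, 27.1]
opening: 0.355
```

Request:
{"name": "jog_arm", "arguments": {
  "deltas": [0,0,0,0,0,0,0.45,0,0,0,0,0,0,0.7,0,0,0,0,0,0,0.9,0,0,0,0,0,0,1,0,0,0,0,0,0,1,0,0,0,0,0,0,1]
}}

```text
t: 7.92
eef_pos: [369.3, -291.8, 243.8]
tcp_rot: [1.801, 1.564, -1.154]
ft_force: [-0.7, -0.6, -0.2]
opening: 0.917
```

Request:
{"name": "jog_arm", "arguments": {
  "deltas": [-20,0,0,0,0,0,1,-45,0,0,0,0,0,1,-45,0,0,0,0,0,1,0,0,0,0,0,0,1]
}}

```text
t: 8.43
eef_pos: [369.1, -291.3, 356.3]
tcp_rot: [1.678, 1.565, -1.278]
ft_force: [-0.6, 0.4, -0.5]
opening: 0.999
```

Run:
```python
from cell import env, eyes
from h import *
go(env.state(),564,-322.5,180,np.radians(-79.3))
r=eyes.read_camera("wrist");cv2.imwrite("pics/w4.png",r["image"][:,:,::-1])
lid,dock=masks(r); print(rect(r,win(lid,(325,300),90),84))
```

```text
yaw opt 281 rotvec [-0.001 -0.001 -0.005] j6 now 0.58
 yaw opt 101 rotvec [ 3.141e+00 -8.000e-03  1.000e-03] j6 now 0.58
 grasp now [ 369.4 -292.2  185.3] jaw yaw deg -79.3 down err [ 0.002 -0.005] open 0.999 t 8.43 F [-0.6  0.4 -0.5]
 shift (tool after turn) [   5.3   66.8 -185.7] world [194.9 -31.2  -5.3]
(365.5, -293.2, 61.7, 34.8, 10.6)
```

View pics/w4.png

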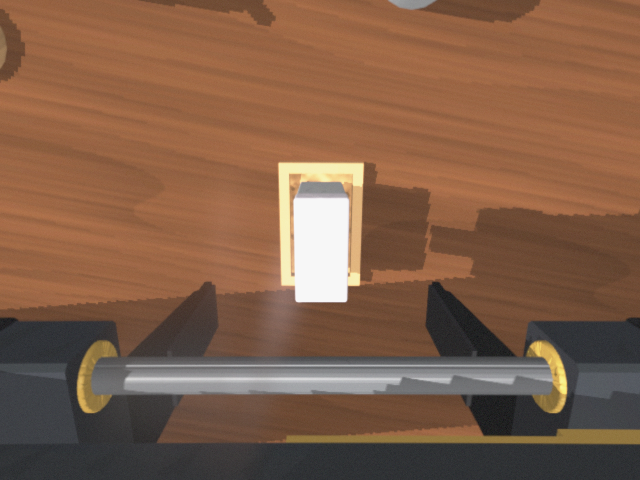

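The oblong tin stands inside its dock, lid at (321,245). Next, the round tin.

Request:
{"name": "jog_arm", "arguments": {
  "deltas": [0,6,-17,0,-0.001,-0.005,1,0,12,-33,0,0,0,1,0,15,-42,0,0,0,1,0,15,-42,0,0,0,1,0,9,-25,0,0,0,1,0,5,-14,0,0,0,1,0,3,-7,0,0,0,1,0,0,0,0,0,0,1]
}}

```text
t: 9.48
eef_pos: [570.4, -322.2, 340.4]
tcp_rot: [-0.891, 1.551, 2.436]
ft_force: [-0.1, -0.3, 0.7]
opening: 1.003
```

Run:
```python
from cell import env, eyes
from h import *
go(env.state(),564,-322.5,66,np.radians(-79.3))
r=eyes.read_camera("wrist");cv2.imwrite("pics/w5.png",r["image"][:,:,::-1])
lid,dock=masks(r); print(rect(r,win(lid,(325,240),130),80,1))
```

```text
yaw opt 281 rotvec [-0.001  0.012  0.015] j6 now 0.77
 yaw opt 101 rotvec [ 3.14   0.024 -0.019] j6 now 0.77
 grasp now [ 567.8 -320.   169.5] jaw yaw deg -79.4 down err [-0.015  0.013] open 1.003 t 9.47 F [-0.1 -0.3  0.7]
 shift (tool after turn) [103.4  -0.9   6.3] world [  -6.4   -0.3 -103.4]
(565.1, -322.8, 54.5, 56.1)
```

View pics/w5.png

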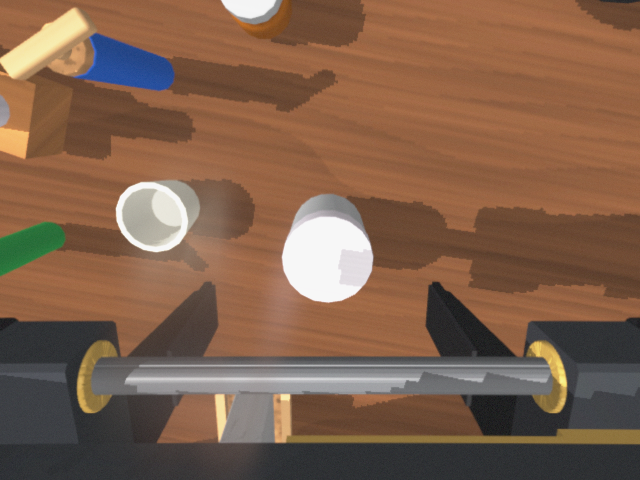

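The round tin's lid is at (327,258), between the fingers, and the cup at (152,215) is clear of them. I'll correct the tilt and descend.

Request:
{"name": "jog_arm", "arguments": {
  "deltas": [0,-0.9,5.7,0,0.012,0.015,1,0,0,0,0,0,0,1,35,0,0,0,0,0,1,35,0,0,0,0,0,1,25,0,0,0,0,0,1,0,0,0,0,0,0,1]
}}

```text
t: 10.28
eef_pos: [561.9, -323.0, 245.8]
tcp_rot: [2.277, 1.566, -0.681]
ft_force: [0.5, -0.5, 0.2]
opening: 0.999
```

Run:
```python
from cell import env, eyes
from h import *
go(env.state(),564.5,-322.7,66,np.radians(-79.3))
```

```text
yaw opt 281 rotvec [-0.004 -0.003 -0.003] j6 now 0.76
 yaw opt 101 rotvec [ 3.138 -0.005  0.005] j6 now 0.76
 grasp now [ 562.5 -323.5   74.8] jaw yaw deg -79.5 down err [ 0.003 -0.003] open 0.999 t 10.28 F [ 0.5 -0.5  0.2]
 shift (tool after turn) [ 8.8  0.2 -2.6] world [ 2.6  0.3 -8.8]
```

Request:
{"name": "jog_arm", "arguments": {
  "deltas": [8,0.2,-2.6,0,-0.003,-0.003,1,0,0,0,0,0,0,0.7,0,0,0,0,0,0,0.5,0,0,0,0,0,0,0.5,0,0,0,0,0,0,0,0,0,0,0,0,0,0,0,0,0,0,0,0,0]
}}

```text
t: 11.15
eef_pos: [565.0, -323.0, 241.3]
tcp_rot: [2.281, 1.566, -0.678]
ft_force: [-0.3, 0.2, -1.5]
opening: 0.585
```

Run:
```python
from cell import env, eyes
from h import *
go(env.state(),564.5,-322.7,190,np.radians(-79.3))
```

```text
yaw opt 281 rotvec [-0.004 -0.003 -0.004] j6 now 0.77
 yaw opt 101 rotvec [ 3.138 -0.006  0.005] j6 now 0.77
 grasp now [ 565.7 -323.6   70.3] jaw yaw deg -79.5 down err [ 0.004 -0.003] open 0.585 t 11.15 F [-0.3  0.2 -1.5]
 shift (tool after turn) [-119.7   -0.4    0.5] world [ -0.5   0.3 119.7]
```

Request:
{"name": "jog_arm", "arguments": {
  "deltas": [-20,0,0,0,0,0,0,-45,0,0,0,0,0,0,-50,0,0,0,0,0,0,-35,0,0,0,0,0,0,-10,0,0,0,0,0,0,0,0,0,0,0,0,0]
}}

```text
t: 11.9
eef_pos: [563.6, -322.1, 409.7]
tcp_rot: [2.243, 1.566, -0.716]
ft_force: [0.5, -0.4, -3.0]
opening: 0.586
```

Run:
```python
from cell import env, eyes
from h import *
go(env.state(),525,353.5,230,np.radians(-79.3))
```

```text
yaw opt 281 rotvec [-0.004 -0.003 -0.004] j6 now 0.77
 yaw opt 101 rotvec [ 3.138 -0.006  0.005] j6 now 0.77
 grasp now [ 564.2 -322.7  238.7] jaw yaw deg -79.5 down err [ 0.004 -0.003] open 0.586 t 11.9 F [ 0.5 -0.4 -3. ]
 shift (tool after turn) [   8.7 -671.1  -87.5] world [-38.6 675.6  -8.7]
```

Request:
{"name": "jog_arm", "arguments": {
  "deltas": [0,-20,-2.6,-0.004,-0.003,-0.004,0,0,-35,-4.5,0,0,0,0,0,-45,-5.9,0,0,0,0,0,-45,-5.9,0,0,0,0,0,-45,-5.9,0,0,0,0,0,-45,-5.9,0,0,0,0,0,-45,-5.9,0,0,0,0,0,-45,-5.9,0,0,0,0,0,-35,-4.5,0,0,0,0,0,-30,-4,0,0,0,0]
}}

```text
t: 13.15
eef_pos: [535.5, 89.0, 397.3]
tcp_rot: [-0.536, 1.543, 2.793]
ft_force: [0.2, -0.4, -2.9]
opening: 0.583
```

Run:
```python
from cell import env, eyes
from h import *
go(env.state(),525,353.5,230,np.radians(-79.3))
```

```text
yaw opt 281 rotvec [0.001 0.024 0.014] j6 now 1.42
 yaw opt 101 rotvec [-3.141 -0.022  0.037] j6 now 1.42
 grasp now [531.1  90.6 226.4] jaw yaw deg -79.3 down err [-0.026  0.009] open 0.583 t 13.15 F [ 0.2 -0.4 -2.9]
 shift (tool after turn) [  -3.7 -261.8  -38.8] world [-10.5 264.5   3.7]
```

Request:
{"name": "jog_arm", "arguments": {
  "deltas": [-4,-30,-4.4,0.001,0.024,0.014,0,0,-45,-6.7,0,0,0,0,0,-50,-7.4,0,0,0,0,0,-48,-7.1,0,0,0,0,0,-40,-6,0,0,0,0,0,-25,-3.7,0,0,0,0,0,-12,-2,0,0,0,0,0,0,0,0,0,0,0,0,0,0,0,0,0,0]
}}

```text
t: 14.28
eef_pos: [517.0, 355.0, 389.7]
tcp_rot: [0.152, 1.55, -2.797]
ft_force: [0.2, 0.4, -1.3]
opening: 0.581
```

Run:
```python
from cell import env, eyes
from h import *
go(env.state(),525,353.5,74.3,np.radians(-79.3))
r=eyes.read_camera("wrist");cv2.imwrite("pics/w6.png",r["image"][:,:,::-1])
r=eyes.read_camera("side");cv2.imwrite("pics/s6.png",r["image"][:,:,::-1])
```

```text
yaw opt 281 rotvec [ 0.006  0.021 -0.003] j6 now 1.87
 yaw opt 101 rotvec [-3.135  0.005  0.033] j6 now 1.87
 grasp now [513.6 353.8 218.8] jaw yaw deg -78.9 down err [-0.02  -0.007] open 0.581 t 14.28 F [ 0.2  0.4 -1.3]
 shift (tool after turn) [144.4   2.9  -7.6] world [   8.    -1.5 -144.4]
```

View pics/w6.png

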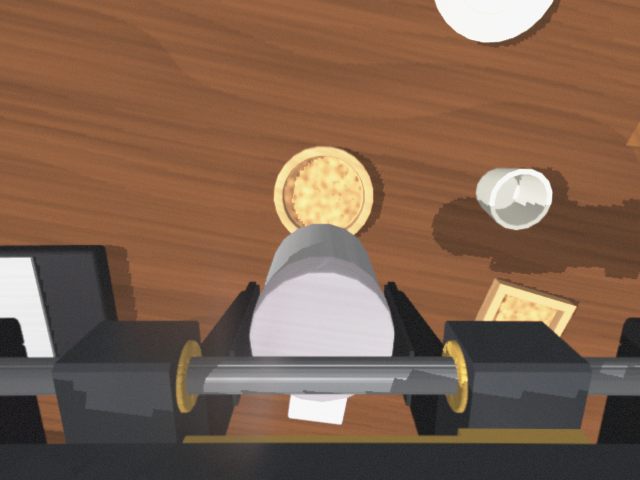

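View pics/s6.png

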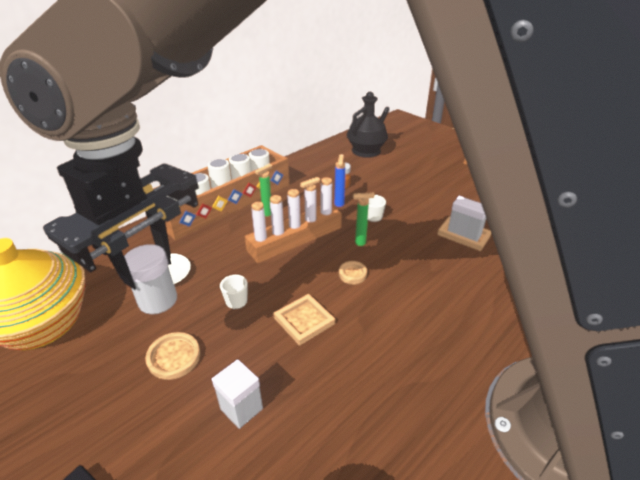

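The wrist view shows the round dock at (324,195), with the tin held upright ahead of it. I'll cross-check the dock and fix the tilt and offset.

Request:
{"name": "jog_arm", "arguments": {
  "deltas": [20,2.9,-7,0.006,0.021,-0.003,0,30,0,0,0,0,0,0,20,0,0,0,0,0,0,0,0,0,0,0,0,0]
}}

```text
t: 14.88
eef_pos: [525.7, 350.0, 319.6]
tcp_rot: [-2.99, 1.567, 0.333]
ft_force: [0.0, -0.5, -1.8]
opening: 0.583
```

Run:
```python
from cell import env, eyes
from h import *
go(env.state(),525,353.5,74.3,np.radians(-79.3))
r=eyes.read_camera("wrist");cv2.imwrite("pics/w7.png",r["image"][:,:,::-1])
lid,dock=masks(r); m=dock.copy(); m[260:]=0
m=win(m,(324,170),110)
c=max(cv2.findContours(m,cv2.RETR_EXTERNAL,cv2.CHAIN_APPROX_NONE)[0],key=cv2.contourArea).reshape(-1,2)
hull=cv2.convexHull(c).reshape(-1,2)
w=plane(r,hull,14)[:,:2]
from scipy.optimize import least_squares
# keep upper part of the hull (far side)
sel=hull[:,1]<hull[:,1].min()+0.6*(hull[:,1].max()-hull[:,1].min()); w=w[sel]
f=least_squares(lambda q:np.hypot(*(w-q[:2]).T)-q[2],[525,353,44],loss='soft_l1'); print(f.x.round(1),len(w),np.abs(f.fun).max().round(2))
```

```text
yaw opt 281 rotvec [-0.005 -0.004  0.001] j6 now 1.87
 yaw opt 101 rotvec [3.137e+00 1.000e-03 6.000e-03] j6 now 1.87
 grasp now [526.3 350.2 148.6] jaw yaw deg -79.6 down err [0.003 0.001] open 0.583 t 14.88 F [ 0.  -0.5 -1.8]
 shift (tool after turn) [74.3 -3.6  0. ] world [ -0.7   3.5 -74.3]
[527.  354.2  43.2] 24 0.45
```

View pics/w7.png

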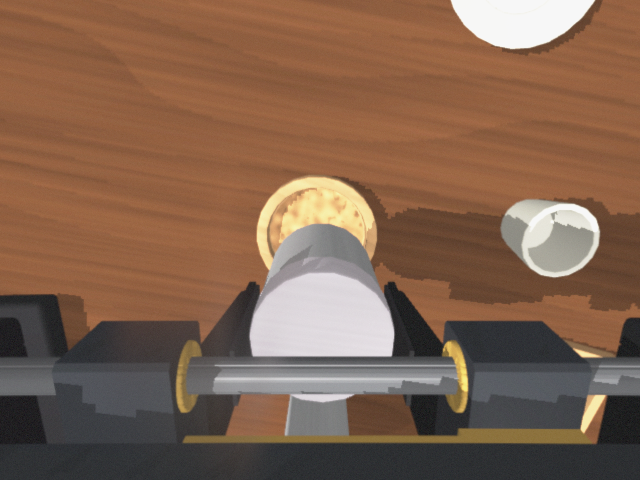

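Request:
{"name": "jog_arm", "arguments": {
  "deltas": [0,-3.4,0,-0.005,-0.004,0.001,0,30,0,0,0,0,0,0,22,0,0,0,0,0,0,10,0,0,0,0,0,0,0,0,0,0,0,0,0]
}}

```text
t: 15.55
eef_pos: [526.4, 354.3, 262.8]
tcp_rot: [-2.862, 1.562, 0.467]
ft_force: [-0.5, -0.6, -2.0]
opening: 0.582
```

Run:
```python
from cell import env, eyes
from h import *
go(env.state(),526.4,353.8,74.3,np.radians(-79.3))
r=eyes.read_camera("wrist");cv2.imwrite("pics/w8.png",r["image"][:,:,::-1])
```

```text
yaw opt 281 rotvec [ 0.001 -0.009  0.003] j6 now 1.87
 yaw opt 101 rotvec [-3.141 -0.004 -0.014] j6 now 1.87
 grasp now [527.8 355.   91.8] jaw yaw deg -79.3 down err [0.008 0.004] open 0.582 t 15.55 F [-0.5 -0.6 -2. ]
 shift (tool after turn) [17.5  0.5  0.1] world [ -0.   -0.5 -17.5]
```

View pics/w8.png

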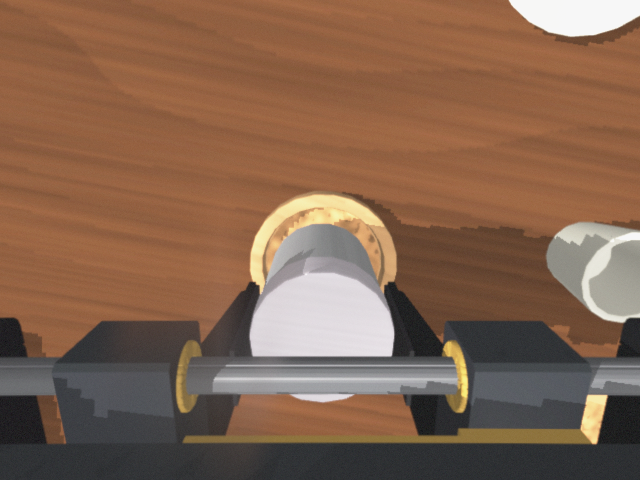

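The tin is centred over the round recess at (323,255). Lowering to contact.

Request:
{"name": "jog_arm", "arguments": {
  "deltas": [9,0.5,0,0,-0.009,0.003,0,5,0,0,0,0,0,0,3,0,0,0,0,0,0,0,0,0,0,0,0,0]
}}

```text
t: 16.1
eef_pos: [526.9, 354.0, 246.9]
tcp_rot: [-3.016, 1.568, 0.313]
ft_force: [-0.4, -0.3, -2.4]
opening: 0.578
```

Run:
```python
from cell import env, eyes
from h import *
go(env.state(),526.4,353.8,74.3,np.radians(-79.3))
```

```text
yaw opt 281 rotvec [ 0.001 -0.002  0.   ] j6 now 1.87
 yaw opt 101 rotvec [-3.141 -0.    -0.004] j6 now 1.87
 grasp now [527.3 354.1  75.9] jaw yaw deg -79.3 down err [0.002 0.001] open 0.578 t 16.1 F [-0.4 -0.3 -2.4]
 shift (tool after turn) [1.6 0.1 0.6] world [-0.5 -0.2 -1.6]
```

Request:
{"name": "jog_arm", "arguments": {
  "deltas": [2.5,0,0.5,0,-0.002,0,0,1,0,0,0,0,0,0]
}}

```text
t: 16.35
eef_pos: [526.7, 354.1, 245.3]
tcp_rot: [-2.808, 1.568, 0.521]
ft_force: [-3.9, -2.7, 10.6]
opening: 0.586
```

Request:
{"name": "jog_arm", "arguments": {
  "deltas": [0,0,0,0,0,0,0.65,0,0,0,0,0,0,0.8,0,0,0,0,0,0,1,0,0,0,0,0,0,1,0,0,0,0,0,0,1,-20,0,0,0,0,0,1,-40,0,0,0,0,0,1,-40,0,0,0,0,0,1,0,0,0,0,0,0,1]
}}

```text
t: 17.48
eef_pos: [526.6, 354.0, 347.9]
tcp_rot: [-2.775, 1.568, 0.554]
ft_force: [0.2, 0.4, -0.1]
opening: 0.999
```

Run:
```python
from cell import env, eyes
from h import *
go(env.state(),369.6,327.2,180,np.radians(90.6))
go(env.state(),369.6,327.2,180,np.radians(0.6))
r=eyes.read_camera("wrist");cv2.imwrite("pics/w9.png",r["image"][:,:,::-1])
r=eyes.read_camera("top");cv2.imwrite("pics/t9.png",r["image"][:,:,::-1])
```

```text
yaw opt 91 rotvec [-2.965e+00 -2.000e-03 -4.000e-03] j6 now 1.87
 yaw opt 271 rotvec [ 0.177 -0.002  0.001] j6 now 1.87
 grasp now [527.  354.3 176.9] jaw yaw deg -79.3 down err [0.002 0.001] open 0.999 t 17.48 F [ 0.2  0.4 -0.1]
 shift (tool after turn) [ -3.1  25.2 157.3] world [-157.   -26.8    3.1]
 yaw opt 1 rotvec [-1.394e+00 -3.000e-03 -1.000e-03] j6 now 1.87
 yaw opt 181 rotvec [ 1.748e+00 -1.000e-03  3.000e-03] j6 now 1.87
 grasp now [527.  354.3 176.9] jaw yaw deg -79.3 down err [0.002 0.001] open 0.999 t 17.48 F [ 0.2  0.4 -0.1]
 shift (tool after turn) [  -3.1 -157.3   25.2] world [-157.   -26.8    3.1]
```

View pics/w9.png

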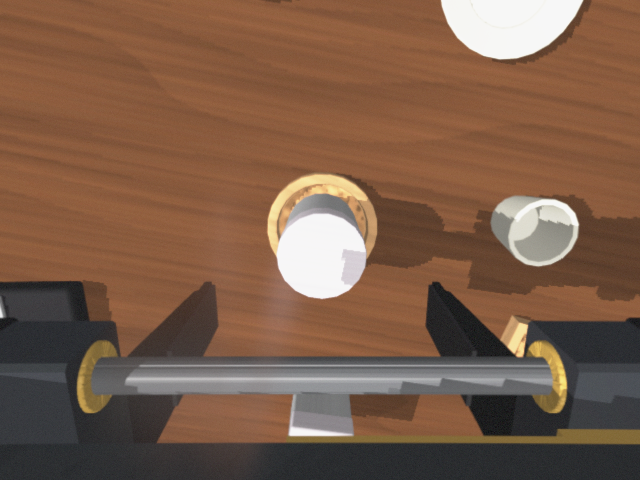

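View pics/t9.png

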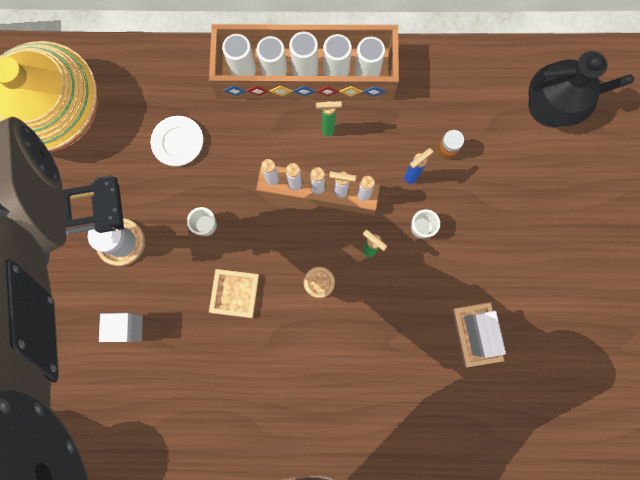

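The round tin stands in its dock, lid at (321,255) in the wrist view. The top view shows the oblong tin in its dock at (485,335). Next, the square tin.

Request:
{"name": "jog_arm", "arguments": {
  "deltas": [0,0,0,0.177,-0.002,0.001,1,0,3,15,0,0,0,1,0,6,35,0,0,0,1,0,6,40,0,0,0,1,0,5,32,0,0,0,1,0,3,18,0,0,0,1,0,2,10,0,0,0,1,0,0,0,0,0,0,1]
}}

```text
t: 18.58
eef_pos: [371.2, 326.3, 335.5]
tcp_rot: [0.527, 1.548, -2.611]
ft_force: [0.4, 0.4, 0.4]
opening: 1.001
```

Run:
```python
from cell import env, eyes
from h import *
go(env.state(),369.6,327.2,66,np.radians(-89.4))
r=eyes.read_camera("wrist");cv2.imwrite("pics/w10.png",r["image"][:,:,::-1])
lid,dock=masks(r); print(rect(r,win(lid,(325,240),110),80))
```

```text
yaw opt 271 rotvec [-0.007  0.019 -0.011] j6 now 2.15
 yaw opt 91 rotvec [ 3.135 -0.017 -0.03 ] j6 now 2.15
 grasp now [367.9 324.4 164.5] jaw yaw deg -89.8 down err [-0.019 -0.011] open 1.001 t 18.57 F [0.4 0.4 0.4]
 shift (tool after turn) [98.5 -0.9  1.6] world [ -1.6   0.9 -98.5]
(371.2, 327.5, 46.2, 46.0, 2.1)
```

View pics/w10.png

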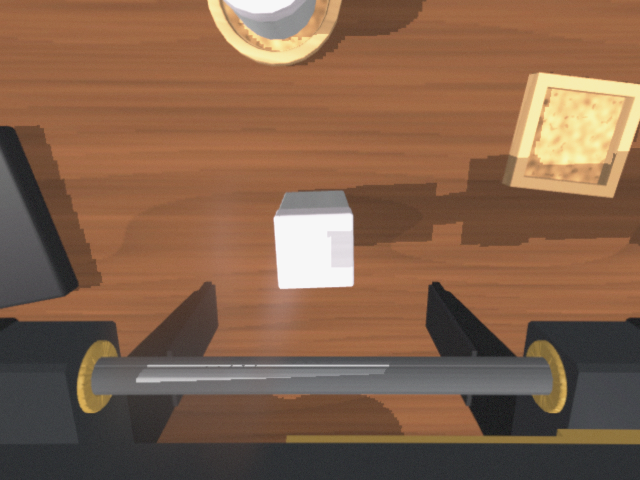

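The square tin's lid is at (314,247), between the fingers. Aligning and descending.

Request:
{"name": "jog_arm", "arguments": {
  "deltas": [0,-0.9,0.7,-0.02,0.019,-0.011,1,0,0,0,0,0,0,1,35,0,0,0,0,0,1,35,0,0,0,0,0,1,22,0,0,0,0,0,1,0,0,0,0,0,0,1]
}}

```text
t: 19.38
eef_pos: [373.8, 327.9, 241.1]
tcp_rot: [-2.579, 1.566, 0.587]
ft_force: [1.5, -0.4, -0.2]
opening: 0.998
```

Run:
```python
from cell import env, eyes
from h import *
go(env.state(),370.5,327.4,66,np.radians(-88.7))
```

```text
yaw opt 271 rotvec [ 0.001 -0.004  0.003] j6 now 2.13
 yaw opt 91 rotvec [-3.141 -0.004 -0.007] j6 now 2.13
 grasp now [374.5 328.4  70.1] jaw yaw deg -88.6 down err [0.004 0.003] open 0.998 t 19.38 F [ 1.5 -0.4 -0.2]
 shift (tool after turn) [4.1 0.5 3.3] world [-3.3 -0.5 -4.1]
```

Request:
{"name": "jog_arm", "arguments": {
  "deltas": [3,0.5,3.3,0,-0.004,0.003,1,0,0,0,0,0,0,0.7,0,0,0,0,0,0,0.5,0,0,0,0,0,0,0.5,0,0,0,0,0,0,0.3,0,0,0,0,0,0,0,0,0,0,0,0,0,0,0,0,0,0,0,0,0]
}}

```text
t: 20.38
eef_pos: [370.9, 327.7, 240.7]
tcp_rot: [-2.68, 1.567, 0.485]
ft_force: [-0.3, 0.3, 0.7]
opening: 0.487
```

Run:
```python
from cell import env, eyes
from h import *
go(env.state(),433.7,140.3,120,np.radians(-96.3))
```

```text
yaw opt 264 rotvec [ 0.133 -0.004  0.002] j6 now 2.14
 yaw opt 84 rotvec [-3.008e+00 -3.000e-03 -5.000e-03] j6 now 2.14
 grasp now [371.5 328.   69.7] jaw yaw deg -88.7 down err [0.004 0.002] open 0.487 t 20.38 F [-0.3  0.3  0.7]
 shift (tool after turn) [-50.3 179.3 -83. ] world [  62.8 -187.4   50.3]
```

Request:
{"name": "jog_arm", "arguments": {
  "deltas": [-15,0,0,0,-0.004,0.002,0,-30,0,0,0,0,0,0,-5,0,0,0.07,0,0,0,0,0,0,0.063,0,0,0,0,12,-6,0,0,0,0,0,28,-13,0,0,0,0,0,35,-16,0,0,0,0,0,40,-18,0,0,0,0,0,30,-14,0,0,0,0,0,18,-9,0,0,0,0]
}}

```text
t: 21.62
eef_pos: [429.6, 149.5, 290.1]
tcp_rot: [0.605, 1.565, -2.638]
ft_force: [-0.3, 0.5, -2.0]
opening: 0.481
```

Request:
{"name": "jog_arm", "arguments": {
  "deltas": [0,8,-4,0,0,0,0,0,0,0,0,0,0,0,0,0,0,0,0,0,0]
}}

```text
t: 22.0
eef_pos: [432.8, 139.4, 289.6]
tcp_rot: [0.542, 1.563, -2.701]
ft_force: [0.2, 0.4, -2.6]
opening: 0.486
```

Run:
```python
from cell import env, eyes
from h import *
go(env.state(),433.7,140.3,73.7,np.radians(-96.3))
r=eyes.read_camera("wrist");cv2.imwrite("pics/w11.png",r["image"][:,:,::-1])
```

```text
yaw opt 264 rotvec [ 0.008  0.006 -0.004] j6 now 1.84
 yaw opt 84 rotvec [-3.133  0.006  0.01 ] j6 now 1.84
 grasp now [431.7 138.9 118.6] jaw yaw deg -95.8 down err [-0.007 -0.003] open 0.486 t 22.0 F [ 0.2  0.4 -2.6]
 shift (tool after turn) [44.9 -0.9 -0.8] world [  0.9   0.9 -44.9]
```

View pics/w11.png

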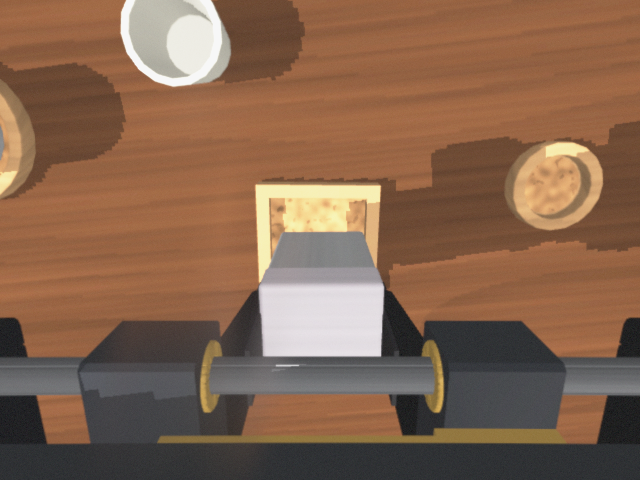

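Run:
```python
from cell import env, eyes
from h import *
r=eyes.read_camera("wrist")
w=plane(r,[(256,185),(380,185)],14)[:,:2]; print(w.round(1)); m=w.mean(0); e=(w[1]-w[0])/np.linalg.norm(w[1]-w[0]); n=np.array([e[1],-e[0]]); n=n if n[0]<0 else -n
print("L",np.linalg.norm(w[1]-w[0]),"centre",m+39*n,"ang",np.degrees(np.arctan2(e[1],e[0])))
```

```text
[[476.9 174.3]
 [469.   97.9]]
L 76.86265939773344 centre [434.14898329 140.07702821] ang -95.84757224933108
```

Request:
{"name": "jog_arm", "arguments": {
  "deltas": [10,-0.5,-1.5,0.008,0.006,-0.004,0,20,0,0,0,0,0,0,10,0,0,0,0,0,0,0,0,0,0,0,0,0]
}}

```text
t: 22.6
eef_pos: [434.1, 141.4, 247.4]
tcp_rot: [-2.308, 1.57, 0.726]
ft_force: [0.1, 0.8, -2.8]
opening: 0.481
```

Run:
```python
from cell import env, eyes
from h import *
go(env.state(),434.5,140.3,73.7,np.radians(-96.3))
r=eyes.read_camera("wrist");cv2.imwrite("pics/w12.png",r["image"][:,:,::-1])
```

```text
yaw opt 264 rotvec [ 0.002 -0.001  0.001] j6 now 1.85
 yaw opt 84 rotvec [-3.139e+00 -1.000e-03 -1.000e-03] j6 now 1.85
 grasp now [434.2 141.5  76.4] jaw yaw deg -96.2 down err [0.001 0.001] open 0.481 t 22.6 F [ 0.1  0.8 -2.8]
 shift (tool after turn) [ 2.7  1.  -0.5] world [ 0.4 -1.1 -2.7]
```

View pics/w12.png

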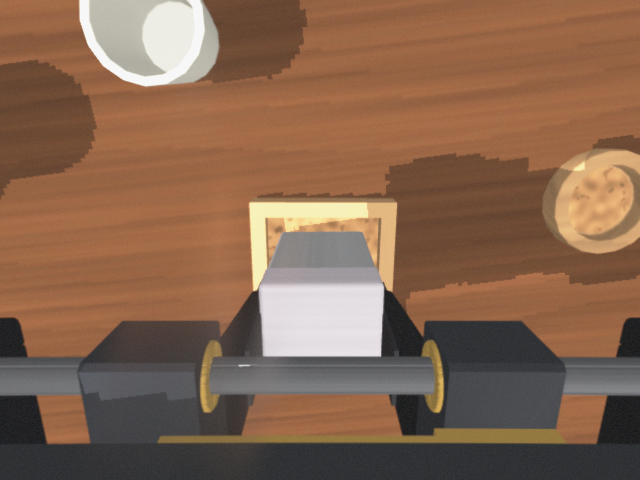

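The square tin is inside the square recess, centred at (322,245), with the rim visible on all the sides in view. Lowering to contact.

Request:
{"name": "jog_arm", "arguments": {
  "deltas": [2.5,0.8,0,0,0,0,0,2,0,0,0,0,0,0,1,0,0,0,0,0,0]
}}

```text
t: 23.02
eef_pos: [433.9, 140.4, 244.5]
tcp_rot: [-2.822, 1.567, 0.213]
ft_force: [-4.8, 0.3, 15.5]
opening: 0.484
```

Request:
{"name": "jog_arm", "arguments": {
  "deltas": [0,0,0,0,0,0,0.6,0,0,0,0,0,0,0.8,0,0,0,0,0,0,1,0,0,0,0,0,0,1,0,0,0,0,0,0,1,-20,0,0,0,0,0,1,-45,0,0,0,0,0,1,-50,0,0,0,0,0,1,-15,0,0,0,0,0,1,0,0,0,0,0,0,1]
}}

```text
t: 24.28
eef_pos: [433.5, 140.2, 378.7]
tcp_rot: [-2.825, 1.567, 0.209]
ft_force: [-0.1, 0.1, -0.9]
opening: 1.003
```

Run:
```python
from cell import env, eyes
from h import *
go(env.state(),618,-50.7,210,np.radians(-9.25))
r=eyes.read_camera("wrist");cv2.imwrite("pics/w13.png",r["image"][:,:,::-1])
r=eyes.read_camera("side");cv2.imwrite("pics/s13.png",r["image"][:,:,::-1])
```

```text
yaw opt 351 rotvec [-1.517 -0.004 -0.002] j6 now 1.85
 yaw opt 171 rotvec [ 1.625 -0.002  0.004] j6 now 1.85
 grasp now [434.2 140.3 207.7] jaw yaw deg -96.1 down err [0.004 0.001] open 1.003 t 24.27 F [-0.1  0.1 -0.9]
 shift (tool after turn) [ -2.3 212.8 158.7] world [ 184.5 -190.9    2.3]
```

View pics/w13.png

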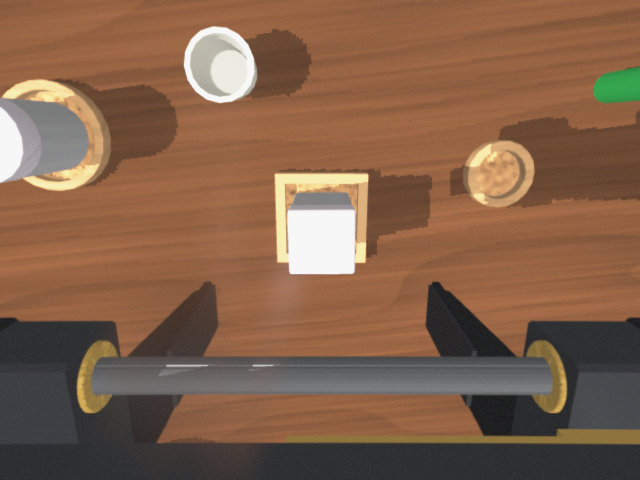

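View pics/s13.png

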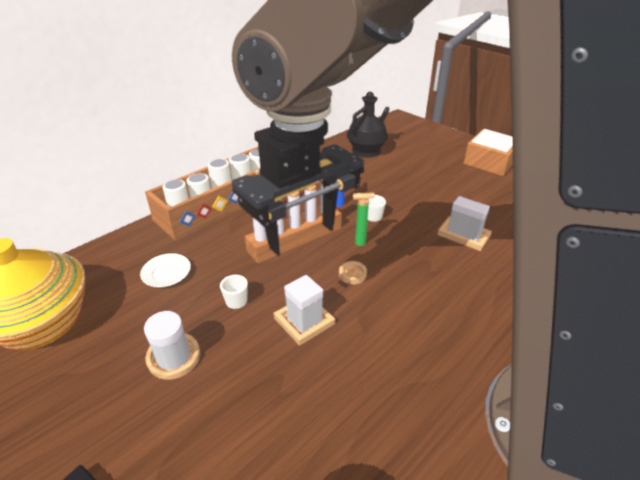

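All three tins stand in their docks: in the side view, round at (170,342), square at (304,305) and oblong at (468,220). I'll turn the wrist for the tube.

Request:
{"name": "jog_arm", "arguments": {
  "deltas": [-3,0,0,-0.15,-0.004,-0.002,1,-2,0,0,-0.185,0,0,1,0,0,0,-0.185,0,0,1,0,0,0,-0.185,0,0,1,0,0,0,-0.185,0,0,1,0,0,0,-0.185,0,0,1,0,0,0,-0.185,0,0,1,0,0,0,-0.14,0,0,1,0,0,0,-0.07,0,0,1,0,0,0,0,0,0,1]
}}

```text
t: 25.62
eef_pos: [433.5, 140.0, 369.4]
tcp_rot: [-1.343, 1.545, -3.092]
ft_force: [0.4, -0.2, 1.1]
opening: 0.999
```

Run:
```python
from cell import env, eyes
from h import *
go(env.state(),618,-50.7,210,np.radians(-9.25))
```

```text
yaw opt 351 rotvec [-0.017  0.006  0.025] j6 now 0.34
 yaw opt 171 rotvec [ 3.124  0.039 -0.009] j6 now 0.34
 grasp now [429.1 139.7 198.5] jaw yaw deg -10.2 down err [-0.025 -0.001] open 0.999 t 25.62 F [ 0.4 -0.2  1.1]
 shift (tool after turn) [-11.6 212.8 158.5] world [ 184.5 -190.7   11.6]
```

Request:
{"name": "jog_arm", "arguments": {
  "deltas": [-12,12,9,-0.017,0.006,0.025,1,-2,30,22,0,0,0,1,0,42,31,0,0,0,1,0,46,34,0,0,0,1,0,40,30,0,0,0,1,0,24,18,0,0,0,1,0,13,10,0,0,0,1,0,6,4,0,0,0,1,0,0,0,0,0,0,1,0,0,0,0,0,0,1]
}}

```text
t: 26.88
eef_pos: [622.1, -55.8, 375.5]
tcp_rot: [-1.561, 1.56, 2.978]
ft_force: [-0.3, 0.4, -0.7]
opening: 0.999
```

Run:
```python
from cell import env, eyes
from h import *
go(env.state(),618,-50.7,100,np.radians(-9.25))
r=eyes.read_camera("wrist");cv2.imwrite("pics/w14.png",r["image"][:,:,::-1])
```

```text
yaw opt 351 rotvec [-0.012  0.     0.011] j6 now -0.02
 yaw opt 171 rotvec [ 3.129  0.017 -0.   ] j6 now -0.02
 grasp now [620.2 -55.5 204.5] jaw yaw deg -10.0 down err [-0.011  0.002] open 0.999 t 26.88 F [-0.3  0.4 -0.7]
 shift (tool after turn) [104.5  -4.8  -4.4] world [  -4.1    5.1 -104.5]
```

View pics/w14.png

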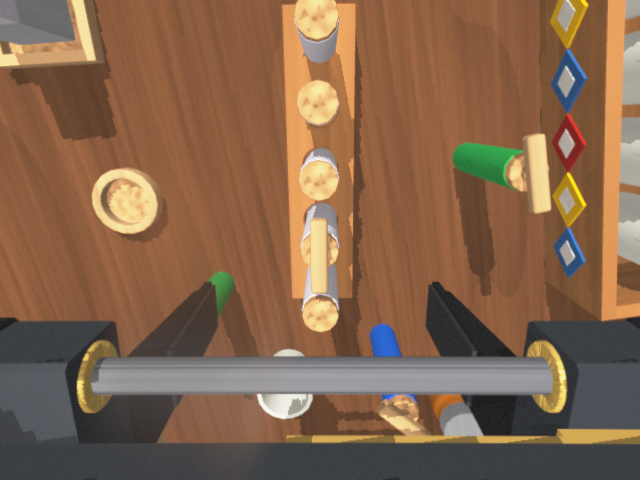

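Run:
```python
from cell import env, eyes
from h import *
r=eyes.read_camera("wrist")
print(plane(r,[(319,102),(319,180),(321,314)],123).round(1))
e=plane(r,[(319,220),(319,290)],136);print(e.round(1),e.mean(0).round(1),np.linalg.norm(e[0]-e[1]))
_,dock=masks(r); print("dock tube",rect(r,win(dock,(128,201),45),14,1))
go(env.state(),617.8,-50.7,100,np.radians(-9.25))
```

```text
[[633.5  32.9 123. ]
 [626.2  -7.9 123. ]
 [613.  -89.6 123. ]]
[[623.  -27.7 136. ]
 [615.8 -68.2 136. ]] [619.4 -47.9 136. ] 41.21927116169955
dock tube (457.6, -11.4, 54.0, 57.9)
 yaw opt 351 rotvec [-0.012  0.     0.01 ] j6 now -0.02
 yaw opt 171 rotvec [ 3.129  0.016 -0.   ] j6 now -0.02
 grasp now [620.3 -55.6 204.6] jaw yaw deg -9.9 down err [-0.01   0.002] open 0.999 t 26.98 F [ 0.2 -0.6  0. ]
 shift (tool after turn) [104.6  -5.1  -4.4] world [  -4.3    5.2 -104.6]
```

Request:
{"name": "jog_arm", "arguments": {
  "deltas": [0,-4.2,-5.5,-0.006,0,0.01,1,0,0,0,0,0,0,1,20,0,0,0,0,0,1,15,0,0,0,0,0,1,0,0,0,0,0,0,1]
}}

```text
t: 27.6
eef_pos: [618.2, -48.0, 340.7]
tcp_rot: [1.513, 1.569, -0.223]
ft_force: [-1.0, -0.0, 0.5]
opening: 1.0
```

Run:
```python
from cell import env, eyes
from h import *
go(env.state(),618.9,-49.8,100,np.radians(-9.6))
r=eyes.read_camera("wrist");cv2.imwrite("pics/w15.png",r["image"][:,:,::-1])
```

```text
yaw opt 350 rotvec [ 0.002  0.    -0.002] j6 now -0.02
 yaw opt 170 rotvec [-3.14e+00  3.00e-03  0.00e+00] j6 now -0.02
 grasp now [618.5 -48.1 169.7] jaw yaw deg -9.5 down err [ 0.002 -0.   ] open 1.0 t 27.6 F [-1.  -0.   0.5]
 shift (tool after turn) [69.7  1.   1.6] world [  0.7  -1.8 -69.7]
```

View pics/w15.png

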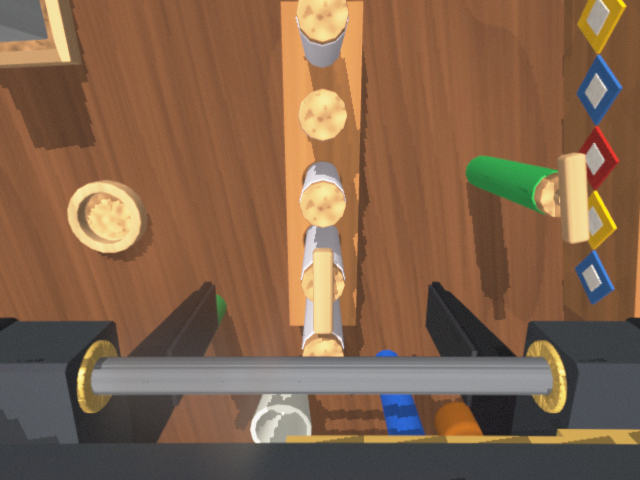

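The T-bar is at (323,290), centred between the fingers, with the neighbours clear at (323,202) and (323,350). Descending.

Request:
{"name": "jog_arm", "arguments": {
  "deltas": [0,1,1.6,0,0,0,1,25,0,0,0,0,0,1,30,0,0,0,0,0,1,14,0,0,0,0,0,1,0,0,0,0,0,0,1]
}}

```text
t: 28.28
eef_pos: [620.5, -50.6, 274.1]
tcp_rot: [1.539, 1.562, -0.197]
ft_force: [0.2, 0.5, -0.7]
opening: 0.999
```

Run:
```python
from cell import env, eyes
from h import *
go(env.state(),618.9,-49.8,96,np.radians(-9.6))
r=eyes.read_camera("wrist");cv2.imwrite("pics/w16.png",r["image"][:,:,::-1])
```

```text
yaw opt 350 rotvec [ 0.002  0.    -0.009] j6 now -0.02
 yaw opt 170 rotvec [-3.14   0.014  0.   ] j6 now -0.02
 grasp now [622.  -50.9 103.1] jaw yaw deg -9.5 down err [ 0.009 -0.002] open 0.999 t 28.27 F [ 0.2  0.5 -0.7]
 shift (tool after turn) [ 7.1 -1.7 -0.5] world [-1.6  0.8 -7.1]
```

View pics/w16.png

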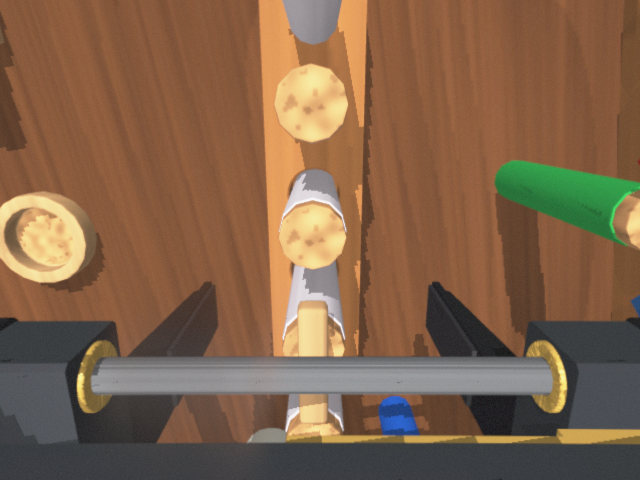

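Request:
{"name": "jog_arm", "arguments": {
  "deltas": [6,-2,-0.5,0,0,-0.009,1,0,0,0,0,0,0,1,0,0,0,0,0,0,1]
}}

```text
t: 28.7
eef_pos: [619.0, -49.8, 270.6]
tcp_rot: [1.468, 1.567, -0.268]
ft_force: [-0.6, -0.3, 0.3]
opening: 1.0
```

Run:
```python
from cell import env, eyes
from h import *
go(env.state(),618.9,-49.8,96,np.radians(-9.6))
r=eyes.read_camera("wrist");cv2.imwrite("pics/w17.png",r["image"][:,:,::-1])
```

```text
yaw opt 350 rotvec [ 0.002  0.    -0.003] j6 now -0.02
 yaw opt 170 rotvec [-3.14e+00  5.00e-03  1.00e-03] j6 now -0.02
 grasp now [619.5 -49.9  99.6] jaw yaw deg -9.5 down err [ 0.003 -0.001] open 1.0 t 28.7 F [-0.6 -0.3  0.3]
 shift (tool after turn) [ 3.6 -0.   0. ] world [-0.1 -0.  -3.6]
```

View pics/w17.png

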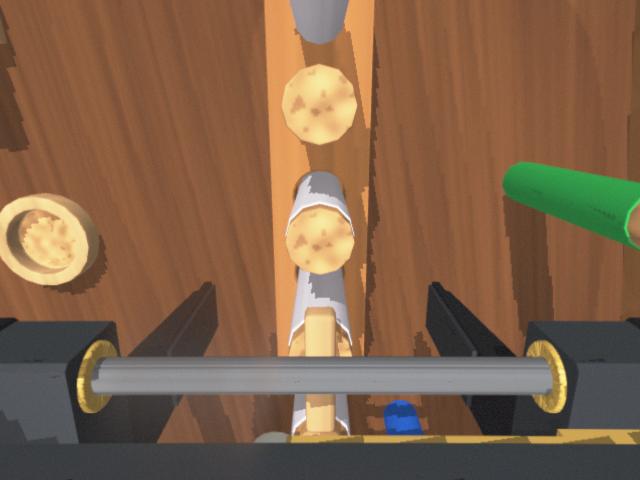

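The T-bar at (320,350) is centred between the fingers. Closing.

Request:
{"name": "jog_arm", "arguments": {
  "deltas": [2,0,0,0,0,-0.003,1,0,0,0,0,0,0,0.7,0,0,0,0,0,0,0.5,0,0,0,0,0,0,0.4,0,0,0,0,0,0,0.35,0,0,0,0,0,0,0.3,0,0,0,0,0,0,0.2,0,0,0,0,0,0,0,0,0,0,0,0,0,0,0,0,0,0,0,0,0]
}}

```text
t: 30.0
eef_pos: [619.0, -49.8, 268.7]
tcp_rot: [0.953, 1.57, -0.783]
ft_force: [0.0, 1.6, -0.1]
opening: 0.247
```

Run:
```python
from cell import env, eyes
from h import *
go(env.state(),618.9,-49.8,96,np.radians(-9.6))
```

```text
yaw opt 350 rotvec [ 0.002  0.    -0.001] j6 now -0.02
 yaw opt 170 rotvec [-3.14e+00  1.00e-03  1.00e-03] j6 now -0.02
 grasp now [619.1 -49.9  97.7] jaw yaw deg -9.5 down err [ 0. -0.] open 0.247 t 30.0 F [ 0.   1.6 -0.1]
 shift (tool after turn) [ 1.7 -0.1  0. ] world [-0.1 -0.  -1.7]
```

Request:
{"name": "jog_arm", "arguments": {
  "deltas": [-8,0,0,0,0,0,0,-15,0,0,0,0,0,0,-20,0,0,0,0,0,0,-20,0,0,0,0,0,0,-8,0,0,0,0,0,0,0,0,0,0,0,0,0]
}}

```text
t: 30.75
eef_pos: [618.8, -49.7, 345.6]
tcp_rot: [1.427, 1.568, -0.31]
ft_force: [-0.6, -0.5, -1.8]
opening: 0.251
```

Run:
```python
from cell import env, eyes
from h import *
go(env.state(),456.3,-12.5,165,np.radians(-9.6))
for n in ("wrist","side"):
    r=eyes.read_camera(n);cv2.imwrite(f"pics/{n}18.png",r["image"][:,:,::-1])
```

```text
yaw opt 350 rotvec [ 0.002  0.    -0.003] j6 now -0.02
 yaw opt 170 rotvec [-3.14e+00  4.00e-03  1.00e-03] j6 now -0.02
 grasp now [619.2 -49.8 174.6] jaw yaw deg -9.5 down err [ 0.002 -0.001] open 0.251 t 30.75 F [-0.6 -0.5 -1.8]
 shift (tool after turn) [   9.6 -166.4   -9.6] world [-162.5   37.2   -9.6]
```

View pics/wrist18.png

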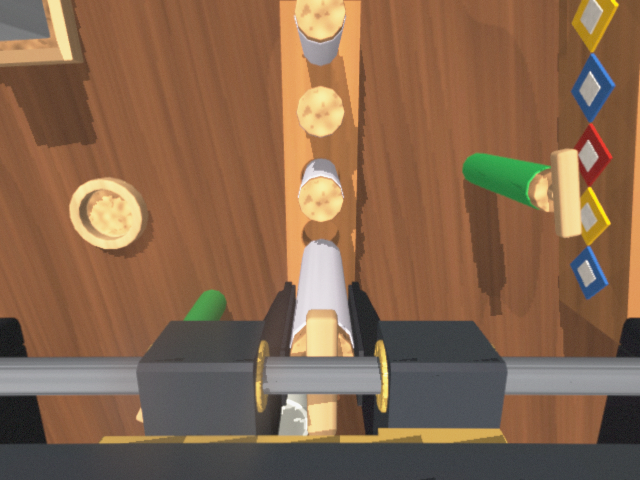

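View pics/side18.png

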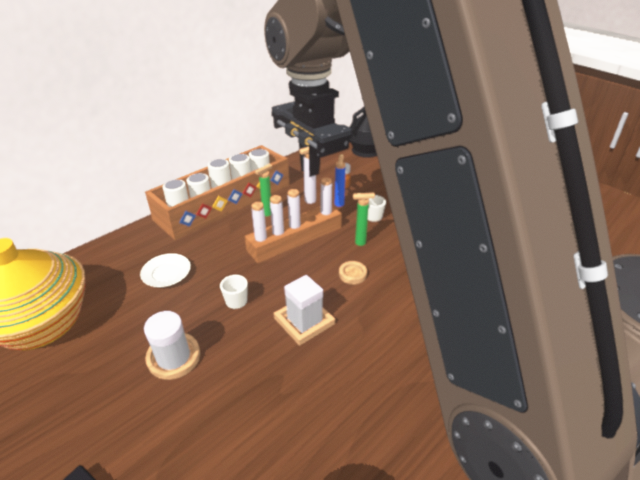

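The tube is out of its well, with its foot at (320,245) in the wrist view, and the other tubes stand undisturbed. Moving to the dock.

Request:
{"name": "jog_arm", "arguments": {
  "deltas": [0,-12,-0.7,0,0,-0.003,0,0,-28,-1.6,0,0,0,0,0,-36,-2.1,0,0,0,0,0,-36,-2.1,0,0,0,0,0,-26,-1.5,0,0,0,0,0,-14,-0.8,0,0,0,0,0,-8,-0.5,0,0,0,0,0,0,0,0,0,0,0,0,0,0,0,0,0,0]
}}

```text
t: 31.98
eef_pos: [454.4, -12.4, 341.6]
tcp_rot: [-1.542, 1.561, 3.004]
ft_force: [-0.1, -0.5, -1.1]
opening: 0.247
```

Run:
```python
from cell import env, eyes
from h import *
go(env.state(),456.3,-12.5,91.7,np.radians(-9.6))
for n in ("wrist",):
    r=eyes.read_camera(n);cv2.imwrite(f"pics/{n}19.png",r["image"][:,:,::-1])
```

```text
yaw opt 350 rotvec [0.002 0.    0.01 ] j6 now -0.01
 yaw opt 170 rotvec [-3.14  -0.015  0.   ] j6 now -0.01
 grasp now [452.8 -12.2 170.6] jaw yaw deg -9.5 down err [-0.01   0.001] open 0.247 t 31.98 F [-0.1 -0.5 -1.1]
 shift (tool after turn) [78.9  1.8 -0.2] world [  1.9  -0.1 -78.9]
```

View pics/wrist19.png

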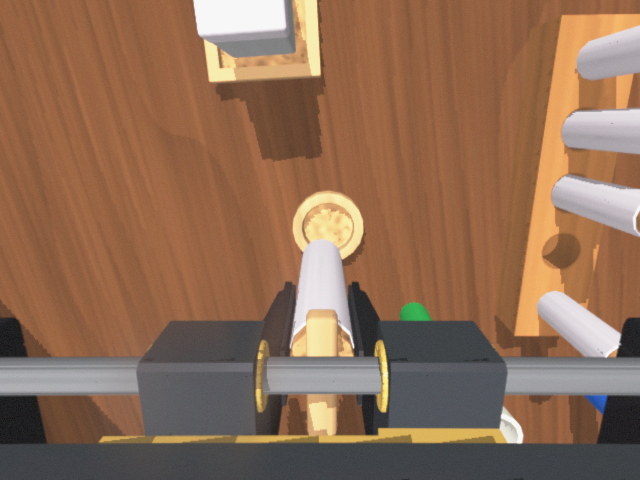

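Run:
```python
from cell import env, eyes
from h import *
r=eyes.read_camera("wrist"); lid,dock=masks(r); m=dock.copy(); m[245:]=0; m=win(m,(328,228),50)
c=max(cv2.findContours(m,cv2.RETR_EXTERNAL,cv2.CHAIN_APPROX_NONE)[0],key=cv2.contourArea).reshape(-1,2)
c=c[c[:,1]<242]; c=cv2.convexHull(c).reshape(-1,2)
w=plane(r,c,14)[:,:2]
from scipy.optimize import least_squares
f=least_squares(lambda q:np.hypot(*(w-q[:2]).T)-q[2],[456,-12,28],loss='soft_l1'); print(f.x.round(1),len(w),np.abs(f.fun).max().round(2))
print("foot centre z~82 est", plane(r,[(321,254)],83).round(1))
go(env.state(),456.5,-12.5,91.7,np.radians(-9.6))
```

```text
[441.5  -9.9  41.1] 15 23.99
foot centre z~82 est [[451.9  -9.8  83. ]]
 yaw opt 350 rotvec [0.002 0.    0.01 ] j6 now -0.01
 yaw opt 170 rotvec [-3.14  -0.016  0.   ] j6 now -0.01
 grasp now [452.7 -12.2 170.5] jaw yaw deg -9.5 down err [-0.01   0.001] open 0.249 t 32.08 F [-0.3 -0.8 -2. ]
 shift (tool after turn) [78.8  2.1 -0.2] world [  2.1  -0.1 -78.8]
```

Run:
```python
from cell import env, eyes
from h import *
r=eyes.read_camera("wrist")
print(plane(r,[(293,227),(363,227),(328,191),(328,227)],14).round(1))
```

```text
[[429.7  -6.7  14. ]
 [482.8 -15.5  14. ]
 [460.8  16.4  14. ]
 [456.3 -11.1  14. ]]
```

Request:
{"name": "jog_arm", "arguments": {
  "deltas": [15,2,0,0,0,0.01,0,25,0,0,0,0,0,0,15,0,0,0,0,0,0,0,0,0,0,0,0,0]
}}

```text
t: 32.62
eef_pos: [457.5, -13.1, 285.0]
tcp_rot: [1.395, 1.569, -0.342]
ft_force: [0.9, -0.3, -1.1]
opening: 0.245
```

Run:
```python
from cell import env, eyes
from h import *
go(env.state(),456.5,-12.5,91.7,np.radians(-9.6))
r=eyes.read_camera("wrist");cv2.imwrite(f"pics/w20.png",r["image"][:,:,::-1])
```

```text
yaw opt 350 rotvec [ 0.001  0.    -0.002] j6 now -0.01
 yaw opt 170 rotvec [-3.14e+00  3.00e-03  0.00e+00] j6 now -0.01
 grasp now [457.7 -13.2 114. ] jaw yaw deg -9.5 down err [ 0.002 -0.001] open 0.245 t 32.62 F [ 0.9 -0.3 -1.1]
 shift (tool after turn) [22.3 -1.  -0.4] world [ -1.    0.6 -22.3]
```

View pics/w20.png

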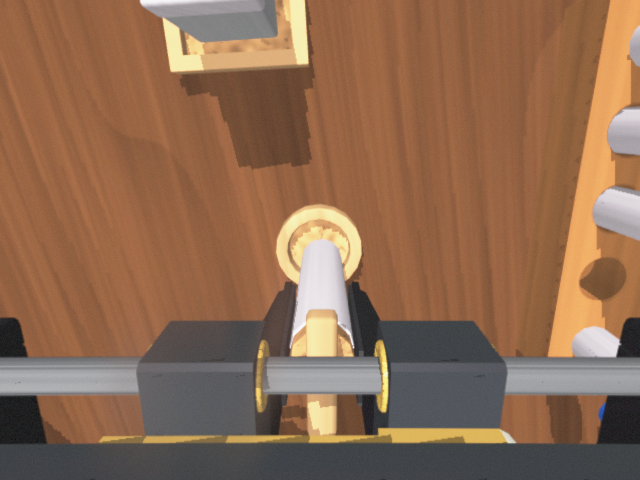

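The dock ring, at (319,247), sits under the tube, which is centred over it. Lowering.

Request:
{"name": "jog_arm", "arguments": {
  "deltas": [10,-1.2,-0.8,0,0,-0.002,0,8,0,0,0,0,0,0,2,0,0,0,0,0,0,0,0,0,0,0,0,0]
}}

```text
t: 33.17
eef_pos: [456.8, -12.1, 265.3]
tcp_rot: [1.45, 1.568, -0.287]
ft_force: [-0.1, -0.5, -1.4]
opening: 0.249
```

Run:
```python
from cell import env, eyes
from h import *
go(env.state(),456.3,-12.1,91.7,np.radians(-9.6))
r=eyes.read_camera("wrist");cv2.imwrite(f"pics/w21.png",r["image"][:,:,::-1])
```

```text
yaw opt 350 rotvec [ 0.001  0.    -0.002] j6 now -0.0
 yaw opt 170 rotvec [-3.14   0.004  0.   ] j6 now -0.0
 grasp now [457.2 -12.2  94.3] jaw yaw deg -9.5 down err [ 0.002 -0.001] open 0.249 t 33.17 F [-0.1 -0.5 -1.4]
 shift (tool after turn) [ 2.6 -0.5  0.1] world [-0.5 -0.  -2.6]
```

View pics/w21.png

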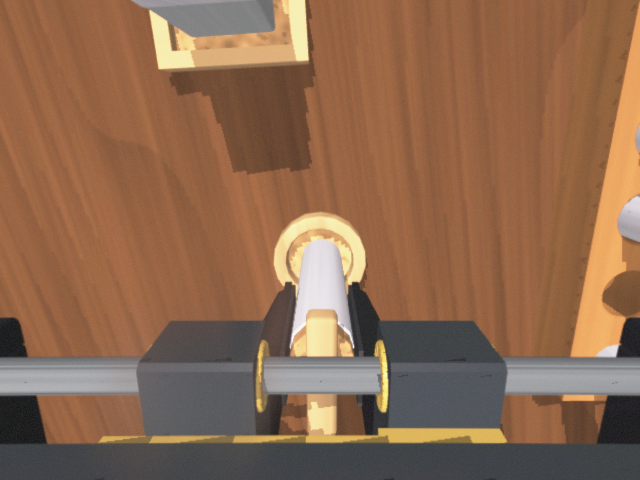

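The foot is inside the ring at (321,250). Easing down to contact.

Request:
{"name": "jog_arm", "arguments": {
  "deltas": [2,-0.5,0,0,0,-0.002,0,1.5,0,0,0,0,0,0]
}}

```text
t: 33.48
eef_pos: [456.4, -12.0, 262.5]
tcp_rot: [1.387, 1.569, -0.35]
ft_force: [-4.8, -0.2, 27.1]
opening: 0.25
```

Request:
{"name": "jog_arm", "arguments": {
  "deltas": [0,0,0,0,0,0,0,0,0,0,0,0,0,0.32,0,0,0,0,0,0,0.4,0,0,0,0,0,0,0.55,0,0,0,0,0,0,0.7,0,0,0,0,0,0,0.8,0,0,0,0,0,0,0.8]
}}

```text
t: 34.35
eef_pos: [456.5, -12.0, 262.6]
tcp_rot: [1.434, 1.569, -0.303]
ft_force: [0.1, 0.2, -0.5]
opening: 0.758
```

Run:
```python
from cell import env, eyes
from h import *
go(env.state(),456.3,-12.1,91.7,np.radians(-9.6))
r=eyes.read_camera("wrist");cv2.imwrite(f"pics/w22.png",r["image"][:,:,::-1])
```

```text
yaw opt 350 rotvec [ 0.002  0.    -0.002] j6 now -0.0
 yaw opt 170 rotvec [-3.14   0.004  0.   ] j6 now -0.0
 grasp now [456.8 -12.1  91.6] jaw yaw deg -9.5 down err [ 0.002 -0.001] open 0.758 t 34.35 F [ 0.1  0.2 -0.5]
 shift (tool after turn) [-0.1 -0.1  0.1] world [-0.2 -0.1  0.1]
```

View pics/w22.png

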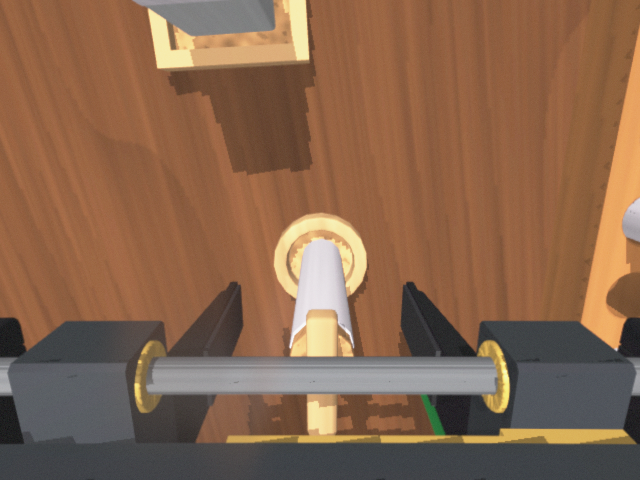

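The tube stands free in its dock. Retracting straight up, then swinging aside for the final check.

Request:
{"name": "jog_arm", "arguments": {
  "deltas": [-15,0,0,0,0,0,0.8,-35,0,0,0,0,0,0.8,-45,0,0,0,0,0,0.8,-45,0,0,0,0,0,0.8,-25,0,0,0,0,0,0.8,0,0,0,0,0,0,0.8]
}}

```text
t: 35.15
eef_pos: [455.9, -11.9, 432.4]
tcp_rot: [1.196, 1.57, -0.541]
ft_force: [0.7, 1.1, 0.1]
opening: 0.802
```

Request:
{"name": "jog_arm", "arguments": {
  "deltas": [0,0,30,0,0,0,0.8,0,-8,45,0,0,0,0.8,0,-8,55,0,0,0,0.8,0,-8,55,0,0,0,0.8,0,-8,55,0,0,0,0.8,0,-8,55,0,0,0,0.8,0,-8,55,0,0,0,0.8,0,-8,50,0,0,0,0.8,0,0,30,0,0,0,0.8,0,0,0,0,0,0,0.8]
}}

```text
t: 36.4
eef_pos: [324.4, -439.8, 418.6]
tcp_rot: [-2.261, 1.556, 2.286]
ft_force: [-0.4, 0.2, -0.4]
opening: 0.803
```

Run:
```python
from cell import env, eyes
from h import *
go(env.state(),152,-606,233)
for n in ("top","side"):
    r=eyes.read_camera(n);cv2.imwrite(f"pics/{n}23.png",r["image"][:,:,::-1])
```

```text
grasp now [ 322.8 -438.   247.6] jaw yaw deg -9.4 down err [-0.009  0.011] open 0.803 t 36.4 F [-0.4  0.2 -0.4]
 shift (tool after turn) [  14.4 -142.7  192.3] world [-172.4 -166.2  -14.6]
```

View pics/top23.png

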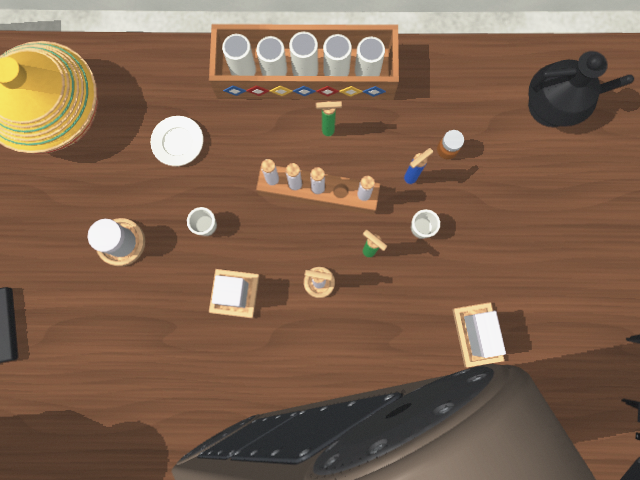

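View pics/side23.png

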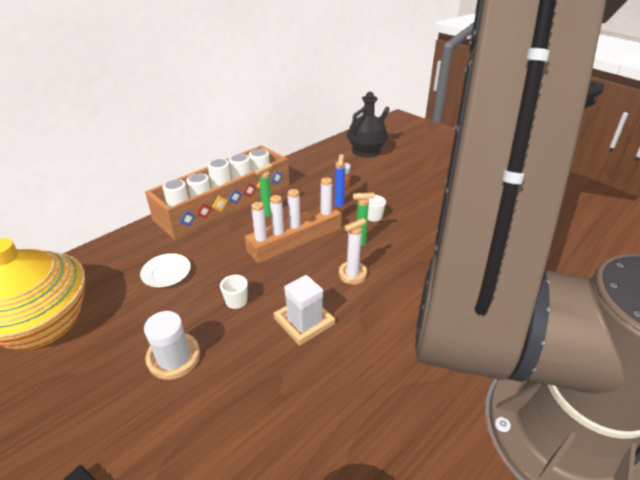

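All four stand in their docks. In the top view: round (107,237), square (231,292), tube (319,275), oblong (487,335). I'll put numbers on it.

Run:
```python
from cell import env, eyes
from h import *
r=eyes.read_camera("top"); lid,dock=masks(r)
D=dict(round=(525.5,353.8),square=(433.9,140.2),oblong=(368.6,-292),tube=(456.2,-12))
for n,c,h,ro in [("round",(106,236),25,1),("square",(231,292),25,0),("oblong",(487,335),32,0)]:
    q=rect(r,win(lid,c,h),84,ro); print(n,q,"off",np.hypot(q[0]-D[n][0],q[1]-D[n][1]).round(1))
im=r["image"];cv2.imwrite("pics/z24.png",cv2.resize(im[145:305,250:390][:,:,::-1],None,fx=3.7,fy=3.7,interpolation=cv2.INTER_CUBIC))
q=plane(r,[(319,274)],130);print("tube T",q.round(1))
print(env.state()["t"],env.state()["ft_force"])
```

```text
round (525.0, 353.9, 54.3, 54.8) off 0.5
square (433.0, 140.5, 46.5, 47.0, 84.4) off 0.9
oblong (368.5, -292.7, 70.6, 34.7, 11.2) off 0.7
tube T [[457.3 -13.8 130. ]]
36.55 [-0.54883389 -0.08773929  0.23882008]
```

View pics/z24.png

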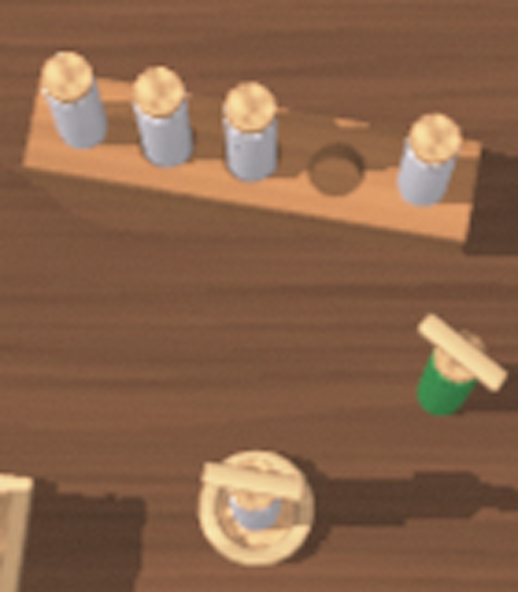

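The enlarged view shows the tube upright in its ring at (255,508). The flat-topped tubes are still in their wells at (160,92), (250,107) and (435,138), as at the start. Handing in.

Run:
```python
from cell import env
print(env.job_done())
```

```text
the job is handed in; nothing more can be done
None
```

All three tins and the T-stoppered tube are standing upright and let go in their matching docks. I handed the job in at about 36.6 s of the 136 s allowed; the hand-in reports no verdict.

- **Tins:** the last top-camera measurement put the round, square and oblong tins 0.5, 0.9 and 0.7 mm from their dock centres. The lid outlines fit at recess-floor height.
- **Tube:** it sits about 2 mm from its dock's centre and looks upright in both camera views.
- **Flat-topped tubes:** they looked unmoved in their wells. I checked this by eye in the images and did not measure it.
- **Gripper:** it had been moved clear of everything before hand-in. The force reading was about 0.6 N, which is within the sensor's noise.
- **Check that failed:** one circle fit to the tube dock from the wrist camera came out wrong, with residuals up to 24 mm. I threw it out and used hand-read rim points instead, which agreed with the top view to about 1.6 mm.

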